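# Load and lock the rotary coffee-sample stand

### The arm

A 7-joint arm with a two-finger parallel gripper is mounted at the origin on the work surface. World frame = base frame: x ahead of the robot, y to its left, z up, the work surface at z = 0. Lengths are in m, angles in rad, forces in N, time in s.
With the tool pointing down it reaches from about 0.4 to 0.875 m from the base axis. Payload 6.5 kg.
Tool frame: the origin (TCP) lies between the finger pads; the fingertips stand 19 mm ahead of it and the grasp point (between the pads) is the TCP (r.finger_overhang is the distance from the TCP to the fingertips, in m); z points along the fingers, y is the line along which they close (so a half turn about z gives the same grasp; the last joint's range is limited). The gripper opens to 85 mm and grips with 20 to 120 N. Pads are 22 mm wide; open, the fingers measure 114 mm over their backs; the gripper's body (76 mm by 85 mm) begins 54 mm behind the grasp point. The pads swing forward as they close: fully open they stand 13 mm farther back than shut.
Start: joints at [-1.227, 0.536, -0.004, 1.538, 0.003, 1.067, -0.071], TCP at [0.259, 0.596, 0.227] pointing down, gripper open.
Joint ranges: [-2.7, 2.7], [-0.37, 2.16], [-1.27, 1.26], [0.24, 2.4], [-1.31, 4.45], [0.19, 1.91], [-2.76, 2.76]. Speed limits (rad/s): [2.39, 2.39, 3.14, 3.14, 3.14, 3.14, 3.14].

### API

Orientations are given as a 3x3 rotation matrix whose columns are the frame's x, y, z axes.
In Python, from bench import r gives the robot as it stands.
- The arm moves only by the tool servo_tool, never from a script. Its argument "increments" is a list of rows, each a list of 3 entries, a list of its own where there are three numbers: the shift along the tool's x, y, z in units of 30 mm (1.0 is 30 mm), then the turn, a rotation vector about the tool's x, y, z in units of 5 degrees (1.0 is 5 degrees), then the finger opening in mm, from 0 to 85.4. A call has exactly 5 rows; each row is the pose to reach, as a shift and turn from the pose commanded when the call began, along the tool's axes at that moment; what a row does not reach only later rows make up. A row lasts 1/12 s, in which the tool goes at most 41.7 mm and 7.16 degrees, less where a joint would pass 70% of its speed; a pose out of reach is approached as far as the arm can. A call with a gripper value outside its range is refused whole. The fingers move at their own pace and stop on an object; "force" is the grip in N (left out, the last holds). Time passes only in rows, so rows that repeat a pose let the fingers close, or fill a call up. It gives the time, the measured TCP pose, the force, the opening and the grip force at its end, in the units of the state.
- r.get_state(): the state, without advancing time (a new reading comes with each control period).
- r.get_image(name): name is "scene" or "side" or "wrist"; returns the picture (480x640x3 uint8, red, green, blue); there is no depth.
- r.calibration(name): a dict with "fx", "fy", "cx", "cy" (pixels), "pose" (4x4, takes a point from camera to world coordinates); the wrist camera has in their place "hand_eye" (4x4, takes a point from camera to tool coordinates, whose origin is the TCP and whose axes are the flange's). Camera axes: x right, y up, looking along -z (the intrinsics and any distortion apply to the point x, -y, -z); pixel columns grow to the right and rows downward; lengths in m; the calibration is good to about 2 mm. A picture is of the moment at which its call begins: read the wrist's pose just before it. calibration takes no time and is no camera call.
- r.finish_job(): hands the job in; it is judged then, once.
The state is a dict: "clock": time; "q": joint angles; "dq": joint speeds; "joint_torque": joint torques, N m; "ee_pos": TCP position; "orientation": TCP orientation; "force": force on the tool from outside, world axes, zero at the start; "ft_torque": the same for the moment, N m; "grip_width": finger opening in m; "finger_force": force on a finger pad.
Only numpy, scipy, OpenCV 4.12 (cv2) and the standard library are available. Lean on these libraries where they do the work, as an engineer would, in place of code of your own. Each camera call takes 0.05 s, during which the arm holds its last target. There are 200 camera calls.

### The job

Load every coffee-sample canister that is on the table into the bay of its own colour on the revolving stand, upright, turning the stand by its knob so that each bay in turn comes to the open loading side. When all are in, turn the stand until the hole in its orange lug lies between the holes of the fixed steel clevis, and push the orange-headed lock pin down through all three holes, fully home. Leave the bowls and the bean tray alone.

Things in the scene. Friction and masses are not known exactly. Their poses are not given: they have to be found in the camera images.
- load_point (a point): fixed point of the stand at the middle of its open loading side, at the height of the bay floors (36 mm above the table), 92 mm from the turning axis. Its x axis points level from here to the turning axis. Bays can be loaded from above only here; beside and before it the stand is lower than 56 mm
- stand: fixed grey stand; origin on the table under the turning axis, x axis away from the loading side. It carries a level aluminium carousel 260 mm across, top 36 mm up. A clear guard plate, 112 to 116 mm up, covers the other bays: x from -35 to 125 mm, y from -122 to 122 mm. A bracket behind (x up to 210 mm) rises to 122 mm
- carousel (a joint): angle of the carousel in rad, positive counter-clockwise seen from above; turns without end (may wind past pi), stays where it is left (about 0.06 N m of friction). At 0 (or any whole turn) the lug lies in the clevis. Bays face the loading point at: red pi/4, blue 3 pi/4, green -3 pi/4, yellow -pi/4 (and whole turns more)
- turn_knob (a point): centre of the black bar-shaped knob on the turning axis, above the guard: 46 mm long along its x axis, 14 mm thick along its y axis, 36 mm high (18 mm above and below this point); its underside is 4 mm above the guard plate. It turns with the carousel; grip it across its 14 mm and turn
- lug_hole (a point): centre of the hole (13 mm) in the top face of the orange lug on the carousel's rim, 36 mm above the table, 150 mm from the turning axis. The lug is 36 mm wide, 12 mm thick
- ear_hole (a point): centre of the hole (12 mm, bevelled mouth) in the top face of the upper ear of the fixed steel clevis, 54 mm above the table, 150 mm from the turning axis, on the right of the stand as seen from its loading side. The ears are 44 mm square, 10 mm thick; the lug passes between them; the lower ear has a 13 mm hole whose lower end is 44 mm below this point
- pin_mid (a point): middle of the lock pin, upright in a fixed wooden rest block (60 mm square, 50 mm high); z axis to its head. Steel shank 8 mm thick with tapered tip (tip 42 mm below this point); collar 26 mm across, 3 to 8 mm above it; orange head 20 mm across, 8 to 42 mm above it. Fully home, the collar rests on the upper ear and this point is 3 mm below ear_hole
- can_red_mid (a point): sample canister with red lid (may be absent): centre of its height, z axis up. Round white body 52 mm across, lid 54 mm across, its top 9 mm above this point, then a round red knob 22 mm across and 26 mm high (to 35 mm above this point); its underside is 35 mm below. 0.1 to 0.2 kg; stands loose on the table
- bay_red (a point): red bay of the carousel: centre of its floor. A round pocket 62 mm across inside, its red wall 12 mm high and 4 mm thick; also a red stripe at the carousel's rim. 92 mm from the turning axis
- can_yellow_mid (a point): sample canister with yellow lid (may be absent): centre of its height, z axis up. Round white body 52 mm across, lid 54 mm across, its top 9 mm above this point, then a round yellow knob 22 mm across and 26 mm high (to 35 mm above this point); its underside is 35 mm below. 0.1 to 0.2 kg; stands loose on the table
- bay_yellow (a point): yellow bay of the carousel: centre of its floor. A round pocket 62 mm across inside, its yellow wall 12 mm high and 4 mm thick; also a yellow stripe at the carousel's rim. 92 mm from the turning axis
- can_green_mid (a point): sample canister with green lid (may be absent): centre of its height, z axis up. Round white body 52 mm across, lid 54 mm across, its top 9 mm above this point, then a round green knob 22 mm across and 26 mm high (to 35 mm above this point); its underside is 35 mm below. 0.1 to 0.2 kg; stands loose on the table
- bay_green (a point): green bay of the carousel: centre of its floor. A round pocket 62 mm across inside, its green wall 12 mm high and 4 mm thick; also a green stripe at the carousel's rim. 92 mm from the turning axis
- can_blue_mid (a point): sample canister with blue lid (may be absent): centre of its height, z axis up. Round white body 52 mm across, lid 54 mm across, its top 9 mm above this point, then a round blue knob 22 mm across and 26 mm high (to 35 mm above this point); its underside is 35 mm below. 0.1 to 0.2 kg; stands loose on the table
- bay_blue (a point): blue bay of the carousel: centre of its floor. A round pocket 62 mm across inside, its blue wall 12 mm high and 4 mm thick; also a blue stripe at the carousel's rim. 92 mm from the turning axis
- bowl_a: white cupping bowl, 90 mm across, 55 mm high; origin under its centre; not part of the job
- bowl_b: another such bowl
- bean_tray: blue tray of beans, 120 x 190 x 30 mm; origin under its centre; not part of the job
Things that resemble listed ones, but are neither listed nor needed, are in the scene too. There is more than one size of the part that bears pin_mid; the job needs the middle-sized. What is shaped like the part that bears can_yellow_mid but pink is not meant.

How it is judged:
On the way, in this order (a step that is already met when the one before it is completed fails the run):
1. every canister present stands upright in the bay of its own colour (horizontal distance between can_red_mid and bay_red below 0.009 m and z of can_red_mid in the frame of bay_red between 0.029 and 0.041 m and angle between each of can_red_mid, can_yellow_mid, can_green_mid, can_blue_mid's own z axis and vertical below 0.12 rad and horizontal distance between can_yellow_mid and bay_yellow below 0.009 m and z of can_yellow_mid in the frame of bay_yellow between 0.029 and 0.041 m and horizontal distance between can_green_mid and bay_green below 0.009 m and z of can_green_mid in the frame of bay_green between 0.029 and 0.041 m and horizontal distance between can_blue_mid and bay_blue below 0.009 m and z of can_blue_mid in the frame of bay_blue between 0.029 and 0.041 m), for 0.3 s.
2. the lug lies in the clevis and the pin is through all three holes (horizontal distance between each of lug_hole, pin_mid and ear_hole below 0.005 m and z of pin_mid in the frame of ear_hole below 0.001 m and angle between pin_mid's own z axis and vertical below 0.12 rad), for 0.3 s.
At the end, for the whole second after the job is handed in: Each canister present stands upright (within 0.12 rad) on the floor of the bay of its colour (centre within 9 mm, height within 6 mm); the lug's hole is within 5 mm of the clevis's; the pin is upright (0.12 rad) in the clevis hole (within 5 mm) and within 4 mm of fully home; the carousel is at rest (all of step 1 and all of step 2 and velocity of joint carousel between -0.05 and 0.05 rad/s); the robot touches nothing.
It fails at once if bowl_a is pushed aside (more than 30 mm) (distance of bowl_a from where it was at the start of the episode above 0.03 m).
It fails at once if bowl_b is pushed aside (more than 30 mm) (distance of bowl_b from where it was at the start of the episode above 0.03 m).
It fails at once if bean_tray is pushed aside (more than 30 mm) (distance of bean_tray from where it was at the start of the episode above 0.03 m).
Of can_red, can_yellow, can_green, can_blue only 3 to 4 are there at a start; the rules pass over those that are not, and their reading is None.
At some moment in a run one of can_red, can_yellow, can_green, can_blue may be knocked a few centimetres aside while the robot is not near it.
It also fails if it takes over 210 s, if anything falls off the work surface, if the arm or the gripper's body presses on something with over 40 N, if the wrist force passes 120 N, or if a joint passes its speed limit or range.

## Working session

There is one attempt and no reset: what is moved stays moved. The work goes in short steps, Python scripts to look and compute and a tool call to move; the robot and the scene stay as the last step left them, time stands still between calls to the robot, and variables do not carry over. Pictures are saved under pics/ and viewed, at most 14 in all, crops included, and the job is handed in when it is done.

Besides the shell and the picture viewer there is one more tool, called after "Request:" as a command line: name --argument value ..., lists and objects as JSON in quotes. servo_tool: Moves the arm, as the interface text tells. Its arguments: {"type":"object","properties":{"increments":{"type":"array","items":{"type":"array"}},"force":{"type":"number"}},"required":["increments"]}

```bash
mkdir -p pics; ls; python3 - <<'E'
from bench import r
import cv2,numpy as np
np.set_printoptions(precision=4,suppress=True)
for n in ["scene","side"]:
    cv2.imwrite(f"pics/{n}0.png",r.get_image(n)[:,:,::-1]); print(r.calibration(n))
print(r.calibration("wrist")); print(r.get_state())
E
```

```text
pics
{'fx': 604.8855289899876, 'fy': 604.8855289899876, 'cx': 326.79967749181105, 'cy': 240.40229254000738, 'pose': array([[-0.2076, -0.6603,  0.7217,  1.5803],
       [ 0.9782, -0.1328,  0.1598,  0.259 ],
       [-0.0097,  0.7391,  0.6735,  1.0985],
       [ 0.    ,  0.    ,  0.    ,  1.    ]])}
{'fx': 443.8156290159926, 'fy': 443.8156290159926, 'cx': 317.7867354422862, 'cy': 243.79437517842084, 'pose': array([[ 0.7907,  0.385 , -0.476 ,  0.0254],
       [-0.6122,  0.4925, -0.6186, -0.635 ],
       [-0.0037,  0.7805,  0.6251,  0.746 ],
       [ 0.    ,  0.    ,  0.    ,  1.    ]])}
{'fx': 372.742532869318, 'fy': 372.742532869318, 'cx': 321.3259451247689, 'cy': 241.09532344312763, 'hand_eye': array([[-0.0003,  0.9478,  0.319 ,  0.0821],
       [ 1.    ,  0.0005, -0.0006,  0.0002],
       [-0.0007,  0.319 , -0.9478, -0.1462],
       [ 0.    ,  0.    ,  0.    ,  1.    ]])}
{'clock': 0.1, 'q': array([-1.2272,  0.5371, -0.0044,  1.5388,  0.0026,  1.0673, -0.0712]), 'dq': array([ 0.0011, -0.0004, -0.0018, -0.0027, -0.0011, -0.0001, -0.0008]), 'joint_torque': array([  0.002 , -58.4566,   1.0515, -25.9774,   0.0126,   0.0046,
         0.    ]), 'ee_pos': array([0.2587, 0.5956, 0.2265]), 'orientation': array([[-0.9172,  0.3984, -0.0006],
       [ 0.3984,  0.9172, -0.0015],
       [-0.0001, -0.0016, -1.    ]]), 'force': array([ 0.2393,  0.5675, -0.5924]), 'ft_torque': array([-0.017 ,  0.0134,  0.0146]), 'finger_force': 0.0, 'grip_width': 0.08501622856360494}
```

View pics/scene0.png

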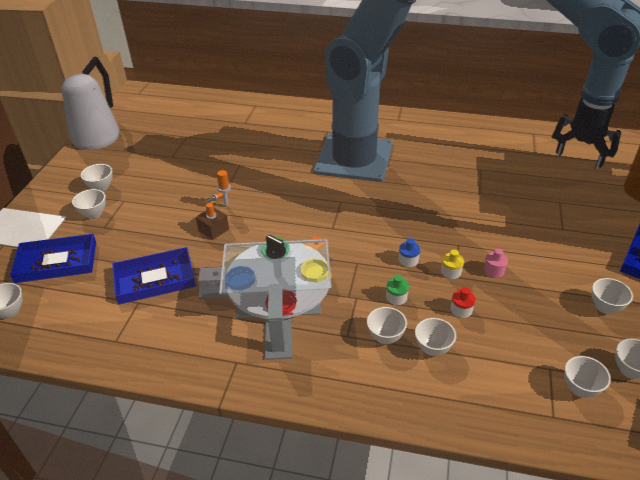

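View pics/side0.png

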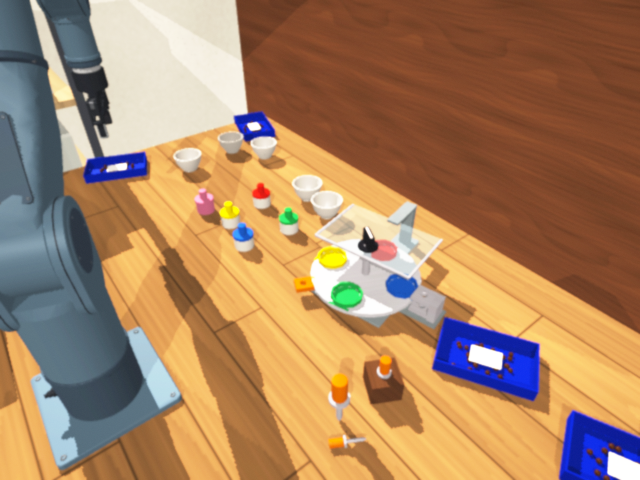

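The scene view shows the blue (409,252), yellow (453,263), green (397,290) and red (463,302) canisters, so all four are present. A pink decoy stands at (495,263). The stand is at (277,275), with its loading side towards the robot and the clevis at (210,283). There are three orange-headed pins: a large one standing at (223,190), a small one lying at (218,197), and one in the wooden block at (211,220). The one in the block fits as the middle-sized pin.

```bash
cat > h.py <<'E'
from bench import r
import cv2,numpy as np
np.set_printoptions(precision=4,suppress=True)
HUE={'red':[(0,5),(172,180)],'orange':[(7,14)],'yellow':[(24,34)],'green':[(45,85)],'blue':[(100,118)]}
def cam(n,st=None):
    c=r.calibration(n)
    if n!='wrist': return c,c['pose']
    T=np.eye(4);T[:3,:3]=st['orientation'];T[:3,3]=st['ee_pos']
    return c,T@c['hand_eye']
def ray(c,P,uv):
    d=np.array([(uv[0]-c['cx'])/c['fx'],-(uv[1]-c['cy'])/c['fy'],-1.])
    return P[:3,3],P[:3,:3]@d
def onz(c,P,uv,z):
    o,d=ray(c,P,uv);return o+d*(z-o[2])/d[2]
def proj(c,P,X):
    p=P[:3,:3].T@(np.asarray(X)-P[:3,3]);return np.array([c['cx']+c['fx']*p[0]/-p[2],c['cy']-c['fy']*p[1]/-p[2]])
def tri(rs):
    A=0;b=0
    for o,d in rs:
        d=d/np.linalg.norm(d);M=np.eye(3)-np.outer(d,d);A=A+M;b=b+M@o
    return np.linalg.solve(A,b)
def mask(im,col,smin=150,vmin=70):
    h=cv2.cvtColor(im,cv2.COLOR_RGB2HSV);m=0
    for a,b in HUE[col]: m=m|cv2.inRange(h,(a,smin,vmin),(b,255,255))
    return m
def blobs(im,col,amin=40,**k):
    n,l,s,c=cv2.connectedComponentsWithStats(mask(im,col,**k))
    return [(c[i].round(1),s[i].tolist()) for i in range(1,n) if s[i,4]>=amin]
def grab(n,name=None):
    st=r.get_state();im=r.get_image(n)
    if name: cv2.imwrite(f'pics/{name}.png',im[:,:,::-1])
    return im,*cam(n,st),st
E
python3 - <<'E'
from h import *
for n in ['scene','side']:
    im=cv2.cvtColor(cv2.imread(f'pics/{n}0.png'),cv2.COLOR_BGR2RGB);c,P=cam(n)
    for k in HUE:
        for b in blobs(im,k): print(n,k,b[0],b[1],onz(c,P,b[0],.048)[:2])
    print()
E
```

```text
scene red [463.5 298. ] [452, 287, 23, 22, 360] [0.5865 0.363 ]
scene red [288.1 302.9] [283, 292, 13, 23, 240] [ 0.6826 -0.0337]
scene orange [226.3  73.8] [139, 49, 170, 48, 2580] [-0.3693 -0.5462]
scene orange [147.4  55.9] [137, 51, 21, 10, 47] [-0.4529 -0.8985]
scene orange [545.2  59.5] [538, 56, 14, 9, 43] [-0.7103  0.6129]
scene orange [311.7  87. ] [304, 70, 21, 29, 139] [-0.3313 -0.2123]
scene orange [499.4  99.5] [412, 75, 169, 47, 2887] [-0.3678  0.4431]
scene orange [628.8 103.2] [614, 90, 26, 22, 234] [-0.4256  0.8728]
scene orange [  4.8 134.6] [0, 108, 16, 60, 284] [ 0.164  -1.1126]
scene orange [625.5 122.8] [610, 117, 30, 14, 211] [-0.2917  0.8433]
scene orange [635.7 158.6] [630, 149, 10, 20, 83] [-0.085   0.8432]
scene orange [222.4 178.4] [216, 169, 14, 20, 204] [ 0.2521 -0.3443]
scene orange [627.9 176. ] [623, 170, 11, 15, 42] [0.0117 0.8072]
scene orange [  4.6 190.3] [0, 175, 13, 32, 121] [ 0.4281 -0.9383]
scene orange [209.7 208.5] [205, 202, 10, 15, 108] [ 0.3907 -0.3325]
scene yellow [453. 260.] [443, 250, 21, 20, 284] [0.4634 0.3319]
scene green [399.5 28
[... 2008 characters left out ...]
 [251, 468, 13, 12, 44] [ 0.1391 -0.3323]
side yellow [228.7 210.5] [219, 201, 21, 18, 252] [0.4524 0.3253]
side yellow [331.3 257. ] [314, 246, 33, 23, 522] [ 0.5513 -0.005 ]
side green [288.2 216.9] [280, 208, 18, 16, 190] [0.5651 0.198 ]
side green [346.1 294.9] [332, 283, 30, 26, 599] [ 0.4959 -0.1248]
side blue [253.9 125.2] [235, 113, 39, 27, 511] [0.8056 0.7716]
side blue [114.7 167.1] [85, 153, 61, 29, 1043] [0.2835 0.7707]
side blue [242.4 232.9] [233, 224, 20, 17, 232] [0.4303 0.2121]
side blue [400.5 286. ] [386, 275, 31, 23, 509] [ 0.6104 -0.1787]
side blue [489.  358.4] [434, 319, 104, 81, 4290] [ 0.5999 -0.4199]
side blue [592.4 447.3] [561, 412, 79, 68, 3092] [ 0.5841 -0.6251]
```

Request:
servo_tool --increments '[[[-0.9, -0.7, -0.6], [0, 0, 0], 85], [[-1.9, -1.5, -1.2], [0, 0, 0], 85], [[-2.8, -2.2, -1.6], [0, 0, 0], 85], [[-3.8, -3.0, -1.75], [0, 0, 0], 85], [[-4.7, -3.7, -1.75], [0, 0, 0], 85]]'

```text
clock: 0.52
ee_pos: [0.3454, 0.4365, 0.281]
orientation: [[-0.917, 0.399, 0.001], [0.399, 0.917, 0.001], [-0.001, 0.002, -1.0]]
force: [0.8, -0.5, -0.7]
grip_width: 0.0853
finger_force: 0.0
```

Request:
servo_tool --increments '[[[-1, -0.8, -0.4], [0, 0, -1], 85], [[-2, -1.6, -0.8], [0, 0, -2], 85], [[-3, -2.4, -1.2], [0, 0, -3.5], 85], [[-4.0, -3.0, -1.75], [0, 0, -4.7], 85], [[-4.7, -3.7, -1.75], [0, 0, -4.7], 85]]'

```text
clock: 0.93
ee_pos: [0.4319, 0.2786, 0.335]
orientation: [[-1.0, -0.005, 0.004], [-0.005, 1.0, 0.002], [-0.004, 0.002, -1.0]]
force: [0.7, -0.1, 0.3]
grip_width: 0.0853
finger_force: 0.0
```

Request:
servo_tool --increments '[[[0, 0, 0], [0, 0, 0], 85], [[0, 0, 0], [0, 0, 0], 85], [[0, 0, 0], [0, 0, 0], 85], [[0, 0, 0], [0, 0, 0], 85], [[0, 0, 0], [0, 0, 0], 85]]'

```text
clock: 1.35
ee_pos: [0.4282, 0.2815, 0.3318]
orientation: [[-1.0, -0.003, -0.001], [-0.003, 1.0, -0.0], [0.001, -0.0, -1.0]]
force: [0.7, -0.6, -0.1]
grip_width: 0.0856
finger_force: 0.0
```

```bash
python3 - <<'E'
from h import *
im,c,P,st=grab('wrist','w1'); print(st['ee_pos'],st['orientation'],st['q'])
for k in ['red','yellow','green','blue']:
    for b in blobs(im,k,200): print(k,b[0],b[1],onz(c,P,b[0],.048)[:2])
E
```

```text
[0.4282 0.2815 0.3318] [[-1.     -0.0029 -0.0009]
 [-0.0029  1.     -0.0003]
 [ 0.0009 -0.0003 -1.    ]] [-0.7279  0.196   0.0687  1.7716 -0.0148  1.1753  0.9189]
red [383.3 301.8] [363, 283, 41, 38, 1210] [0.5731 0.3621]
yellow [362.7 210. ] [341, 189, 45, 43, 1540] [0.4518 0.3309]
yellow [106.8 284.7] [73, 260, 68, 54, 2210] [0.5497 0.0104]
green [ 13.4 247.4] [0, 219, 34, 56, 1362] [ 0.4999 -0.0948]
blue [272.4 192.9] [250, 171, 42, 44, 1177] [0.4316 0.2248]
blue [633.9 424.3] [621, 411, 19, 29, 206] [0.7717 0.7388]
```

View pics/w1.png

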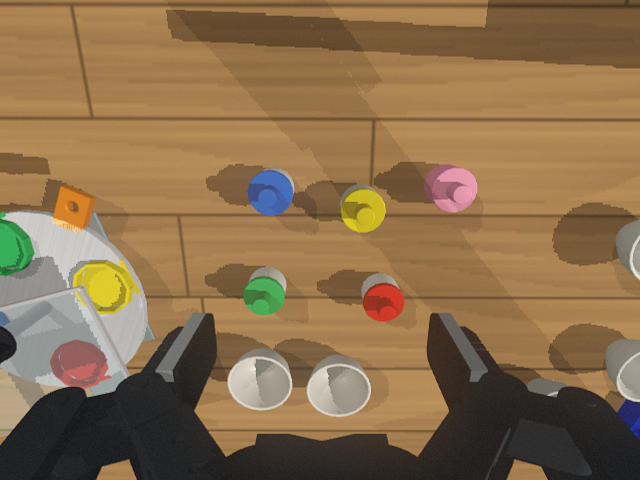

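Request:
servo_tool --increments '[[[-0.2, -1.2, 0], [0, 0, 0], 85], [[-0.3, -2.4, 0], [0, 0, 0], 85], [[-0.5, -3.7, 0], [0, 0, 0], 85], [[-0.7, -4.9, 0], [0, 0, 0], 85], [[-0.8, -6.1, 0], [0, 0, 0], 85]]'

```text
clock: 1.82
ee_pos: [0.4534, 0.0961, 0.3323]
orientation: [[-1.0, -0.002, 0.0], [-0.002, 1.0, 0.0], [-0.0, 0.0, -1.0]]
force: [1.1, 0.8, 1.1]
grip_width: 0.0848
finger_force: 0.0
```

Request:
servo_tool --increments '[[[-0.2, -1.2, 0], [0, 0, 0], 85], [[-0.3, -2.4, 0], [0, 0, 0], 85], [[-0.5, -3.7, 0], [0, 0, 0], 85], [[-0.7, -4.9, 0], [0, 0, 0], 85], [[-0.8, -6.1, 0], [0, 0, 0], 85]]'

```text
clock: 2.23
ee_pos: [0.4778, -0.0869, 0.3324]
orientation: [[-1.0, -0.002, 0.001], [-0.002, 1.0, -0.0], [-0.001, -0.0, -1.0]]
force: [1.3, -0.0, 0.3]
grip_width: 0.0849
finger_force: 0.0
```

Request:
servo_tool --increments '[[[0, 0, 0], [0, 0, 0], 85], [[0, 0, 0], [0, 0, 0], 85], [[0, 0, 0], [0, 0, 0], 85], [[0, 0, 0], [0, 0, 0], 85], [[0, 0, 0], [0, 0, 0], 85]]'

```text
clock: 2.65
ee_pos: [0.4774, -0.084, 0.3322]
orientation: [[-1.0, -0.003, -0.0], [-0.003, 1.0, 0.0], [0.0, 0.0, -1.0]]
force: [0.8, -0.1, 0.4]
grip_width: 0.0849
finger_force: 0.0
```

```bash
python3 - <<'E'
from h import *
im,c,P,st=grab('wrist','w2'); print(st['ee_pos'],st['orientation'],st['q'])
for k in ['red','yellow','green','blue','orange']:
    for b in blobs(im,k,200,smin=130,vmin=50): print(k,b[0],b[1],onz(c,P,b[0],.042)[:2])
E
```

```text
[ 0.4774 -0.084   0.3322] [[-1.     -0.0034 -0.0002]
 [-0.0034  1.      0.0004]
 [ 0.0002  0.0004 -1.    ]] [-0.2516  0.1409  0.3744  1.8487 -0.0564  1.1624  1.7161]
yellow [387.  239.4] [360, 223, 58, 35, 1258] [ 0.5399 -0.0022]
green [289.5 206.4] [264, 180, 58, 57, 1878] [ 0.4986 -0.1215]
green [555.1 261.1] [532, 241, 41, 40, 864] [0.5681 0.2113]
blue [586.9 150.9] [561, 128, 54, 47, 1919] [0.4327 0.2201]
blue [ 73.  299.8] [1, 234, 162, 126, 7194] [ 0.624  -0.4067]
blue [245.8 279.4] [221, 271, 49, 21, 350] [ 0.5943 -0.1797]
orange [209.   26.7] [187, 18, 49, 16, 265] [ 0.3086 -0.2002]
orange [121.1 134.9] [75, 98, 88, 76, 3497] [ 0.4167 -0.3092]
orange [116.9 471.6] [97, 460, 39, 20, 553] [ 0.9224 -0.4007]
orange [525.9 471.8] [507, 461, 41, 19, 544] [0.9217 0.2376]
```

View pics/w2.png

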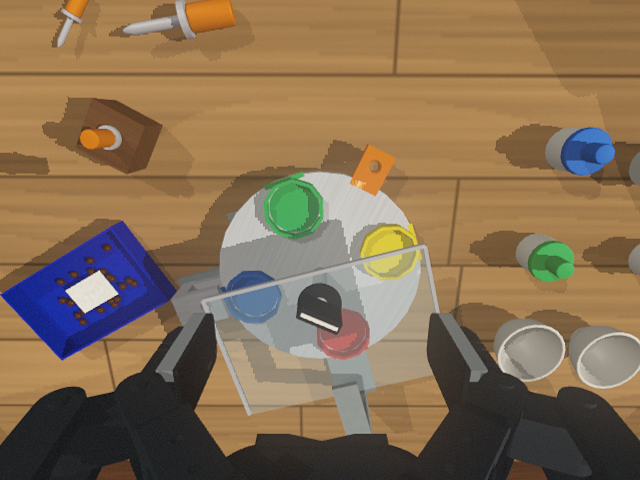

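The wrist view shows the green bay at (293,208), yellow at (389,251), blue at (253,296) and red at (343,333). The guard's front corners are at (204,302) and (426,246), the lug hole at (375,167), the knob at about (319,310), and the pin in its block at (105,138).

```bash
python3 - <<'E'
from h import *
st=r.get_state();c,P=cam('wrist',st)
p=lambda u,v,z:onz(c,P,(u,v),z)[:2]
A,B=p(204,302,.114),p(426,246,.114); t=(B-A)/np.linalg.norm(B-A)
# loading x axis points from A->B left of stand(y+)... stand y = A->B
y=t; x=np.array([y[1],-y[0]])
print('guard width',np.linalg.norm(B-A),'stand yaw',np.degrees(np.arctan2(x[1],x[0])))
ax=(A+B)/2+.035*x; print('axis from guard',ax)
b={k:p(*v,.048) for k,v in dict(green=(293,208),yellow=(389,251),blue=(253,296),red=(343,333)).items()}
print(b,'axis',np.mean(list(b.values()),0),(b['green']+b['red'])/2,(b['yellow']+b['blue'])/2)
L=p(375,167,.036);a=np.mean(list(b.values()),0);print('lug',L,np.linalg.norm(L-a))
im=cv2.imread('pics/w2.png')
g=cv2.cvtColor(im,cv2.COLOR_BGR2RGB)
cv2.imwrite('pics/c2.png',np.vstack([cv2.resize(im[60:200,40:240],None,fx=3,fy=3,interpolation=cv2.INTER_CUBIC)[:, :600],cv2.resize(im[260:400,150:350],None,fx=1.2,fy=1.2)[:150,:240].repeat(1,0) if 0 else np.zeros((1,600,3),np.uint8)]))
# side view knob
E
```

```text
guard width 0.2452533573696201 stand yaw 15.451258428828579
axis from guard [ 0.5896 -0.084 ]
{'green': array([ 0.4991, -0.1172]), 'yellow': array([ 0.553 , -0.0003]), 'blue': array([ 0.6148, -0.1709]), 'red': array([ 0.6692, -0.0544])} axis [ 0.584  -0.0857] [ 0.5841 -0.0858] [ 0.5839 -0.0856]
lug [ 0.4524 -0.0207] 0.14674027650440158
```

View pics/c2.png

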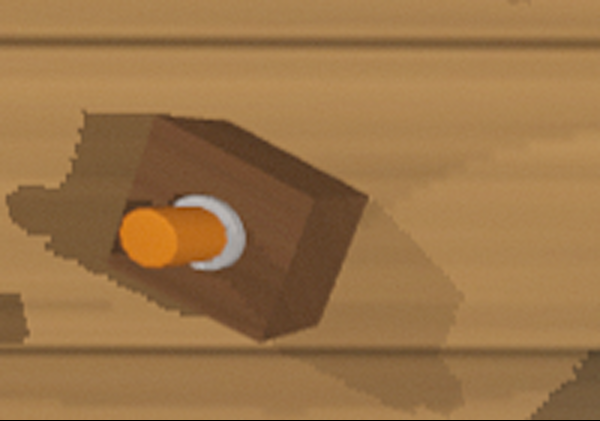

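The crop shows a single pin standing in the block, with its collar at about (112,137). Its head is smaller than the big loose pin's and larger than the small one's, so it is the middle-sized pin. The big loose pin lies at (190,18) and the small one at (72,20).

Next I look at the cans from directly above them.

Request:
servo_tool --increments '[[[-0.2, 0.9, 0], [0, 0, 1.2], 60], [[-0.4, 1.8, 0], [0, 0, 2.4], 60], [[-0.6, 2.8, 0], [0, 0, 3.6], 60], [[-0.9, 3.8, 0], [0, 0, 4.8], 60], [[-1.1, 4.7, 0], [0, 0, 6], 60]]'

```text
clock: 3.12
ee_pos: [0.5105, 0.0582, 0.3324]
orientation: [[-0.865, 0.502, 0.0], [0.502, 0.865, 0.001], [-0.0, 0.001, -1.0]]
force: [1.3, -0.4, -0.4]
grip_width: 0.0599
finger_force: 0.0
```

Request:
servo_tool --increments '[[[0.5, 0.8, 0], [0, 0, 1.2], 60], [[1, 1.6, 0], [0, 0, 2.4], 60], [[1.5, 2.5, 0], [0, 0, 3.6], 60], [[2, 3.3, 0], [0, 0, 4.8], 60], [[2.4, 4.1, 0], [0, 0, 6], 60]]'

```text
clock: 3.53
ee_pos: [0.5083, 0.2006, 0.3323]
orientation: [[-0.498, 0.867, -0.0], [0.867, 0.498, 0.001], [0.001, -0.0, -1.0]]
force: [0.5, 0.1, 0.1]
grip_width: 0.0602
finger_force: 0.0
```

Request:
servo_tool --increments '[[[0, 0, 0], [0, 0, 1.2], 60], [[0, 0, 0], [0, 0, 2.4], 60], [[0, 0, 0], [0, 0, 3.6], 60], [[0, 0, 0], [0, 0, 4.8], 60], [[0, 0, 0], [0, 0, 6], 60]]'

```text
clock: 3.95
ee_pos: [0.5089, 0.1988, 0.3322]
orientation: [[0.003, 1.0, -0.0], [1.0, -0.003, 0.0], [0.0, -0.0, -1.0]]
force: [0.6, -0.5, 0.1]
grip_width: 0.06
finger_force: 0.0
```

Request:
servo_tool --increments '[[[0, 0, 0], [0, 0, 0], 60], [[0, 0, 0], [0, 0, 0], 60], [[0, 0, 0], [0, 0, 0], 60], [[0, 0, 0], [0, 0, 0], 60], [[0, 0, 0], [0, 0, 0], 60]]'

```text
clock: 4.37
ee_pos: [0.5093, 0.1978, 0.3323]
orientation: [[-0.002, 1.0, 0.0], [1.0, 0.002, 0.0], [0.0, 0.0, -1.0]]
force: [0.4, 0.5, 0.5]
grip_width: 0.0602
finger_force: 0.0
```

```bash
cat > cans.py <<'E'
from h import *
im,c,P,st=grab('wrist','w%d'%int(r.get_state()['clock']*100)); print(st['ee_pos'],st['orientation'].ravel(),st['q'])
print('nadir',P[:3,3])
for k in ['red','yellow','green','blue']:
    for b in blobs(im,k,300,smin=130,vmin=50): print(k,b[0],b[1],onz(c,P,b[0],.049)[:2])
E
python3 cans.py
```

```text
[0.5093 0.1978 0.3323] [-0.0019  1.      0.      1.      0.0019  0.      0.      0.     -1.    ] [-0.7678  0.2661  0.39    1.7056 -0.1079  1.191  -0.3483]
nadir [0.5093 0.2802 0.4786]
red [387.4  31.2] [362, 2, 52, 59, 2344] [0.5767 0.3623]
yellow [269.9  64.1] [245, 37, 51, 56, 2186] [0.4553 0.3315]
yellow [354.1 326.8] [330, 304, 53, 45, 1611] [0.5529 0.0168]
green [372.1 179. ] [350, 159, 45, 43, 1300] [0.5678 0.2113]
green [313.  406.6] [287, 387, 49, 40, 1203] [ 0.498  -0.1137]
blue [255.9 166.9] [234, 147, 45, 44, 1412] [0.4348 0.2249]
```

Request:
servo_tool --increments '[[[0.1, 0.4, 0.8], [0, 0, 0], 60], [[0.2, 0.8, 1.6], [0, 0, 0], 60], [[0.3, 1.2, 2.4], [0, 0, 0], 60], [[0.4, 1.6, 3.2], [0, 0, 0], 60], [[0.43, 1.97, 4], [0, 0, 0], 60]]'

```text
clock: 4.83
ee_pos: [0.5691, 0.2113, 0.2111]
orientation: [[-0.002, 1.0, 0.0], [1.0, 0.002, 0.0], [0.0, 0.0, -1.0]]
force: [0.8, 0.2, 0.8]
grip_width: 0.0602
finger_force: 0.0
```

Request:
servo_tool --increments '[[[0, 0, 1.2], [0, 0, 0], 60], [[0, 0, 2.4], [0, 0, 0], 60], [[0, 0, 3.6], [0, 0, 0], 60], [[0, 0, 4.5], [0, 0, 0], 60], [[0, 0, 4.83], [0, 0, 0], 60]]'

```text
clock: 5.25
ee_pos: [0.5656, 0.2097, 0.0632]
orientation: [[-0.001, 1.0, -0.006], [1.0, 0.001, -0.003], [-0.003, -0.006, -1.0]]
force: [-0.9, -1.0, 0.6]
grip_width: 0.06
finger_force: 0.0
```

Request:
servo_tool --increments '[[[0, 0, 0], [0, 0, 0], 40], [[0, 0, 0], [0, 0, 0], 15], [[0, 0, 0], [0, 0, 0], 15], [[0, 0, 0], [0, 0, 0], 15], [[0, 0, 0], [0, 0, 0], 15]]' --force 40

```text
clock: 5.67
ee_pos: [0.5696, 0.2112, 0.0692]
orientation: [[-0.001, 1.0, 0.003], [1.0, 0.001, 0.001], [0.001, 0.003, -1.0]]
force: [-0.6, 0.6, -0.1]
grip_width: 0.0148
finger_force: 0.0
```

Request:
servo_tool --increments '[[[0, 0, 0], [0, 0, 0], 15], [[0, 0, -0.5], [0, 0, 0], 15], [[0, 0, -1], [0, 0, 0], 15], [[0, 0, -1.7], [0, 0, 0], 15], [[0, 0, -2.5], [0, 0, 0], 15]]'

```text
clock: 6.08
ee_pos: [0.5679, 0.2105, 0.1429]
orientation: [[-0.0, 1.0, -0.001], [1.0, 0.0, -0.001], [-0.001, -0.001, -1.0]]
force: [-0.0, -0.2, -0.7]
grip_width: 0.0149
finger_force: 0.0
```

```bash
python3 cans.py
```

```text
[0.5679 0.2105 0.1429] [-0.0004  1.     -0.0011  1.      0.0004 -0.0006 -0.0006 -0.0011 -1.    ] [-0.6711  0.5804  0.3353  1.7431 -0.2403  0.8599 -0.2283]
nadir [0.5681 0.2929 0.2891]
red [338.8  15.9] [296, 0, 88, 40, 2566] [0.5777 0.3463]
yellow [130.8  46. ] [83, 0, 97, 97, 7352] [0.4577 0.331 ]
yellow [312.1 432.8] [292, 423, 42, 18, 356] [0.5603 0.0457]
green [323.2 242.6] [286, 208, 75, 72, 4098] [0.5691 0.211 ]
blue [126.  224.2] [87, 187, 80, 75, 4682] [0.437  0.2239]
```

```bash
ls pics; python3 -c "
from h import *
print(r.finger_overhang, r.get_state()['grip_width'])"
```

```text
c2.png
scene0.png
side0.png
w1.png
w2.png
w436.png
w608.png
0.019 0.01491255010323861
```

View pics/w608.png

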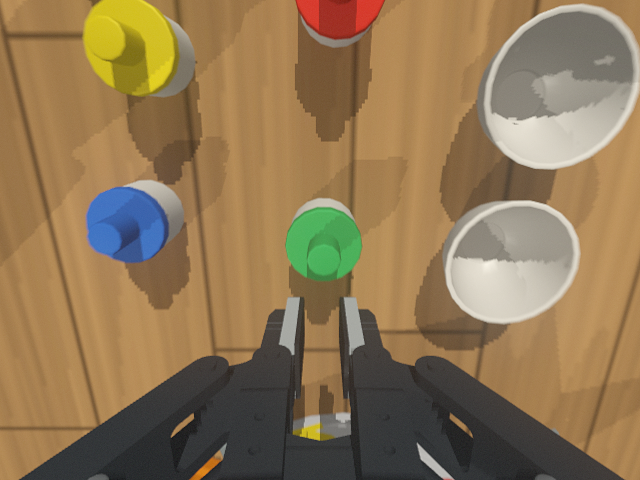

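```bash
python3 - <<'E'
from h import *
st=r.get_state();c,P=cam('wrist',st);R=st['orientation'];t=st['ee_pos']
for z in (0,.01,.019,.025): print(z,[proj(c,P,t+R@np.array([0,y,z])) for y in (-.0075,.0075)])
print('knob top',onz(c,P,(324,258),.07),onz(c,P,(324,258),.06))
print('lid',onz(c,P,(323,243),.044))
for n in ('scene','side'):
    im,c,P,_=grab(n,n+'1')
    for b in blobs(im,'green',100,smin=130,vmin=50): print(n,b)
E
```

```text
0 [array([304.1462, 312.2511]), array([338.062 , 312.2429])]
0.01 [array([305.0806, 301.5713]), array([337.1522, 301.5635])]
0.019 [array([305.8387, 292.9062]), array([336.4141, 292.8987])]
0.025 [array([306.306 , 287.5651]), array([335.9591, 287.5578])]
knob top [0.5734 0.207  0.07  ] [0.5735 0.2032 0.06  ]
lid [0.573  0.2085 0.044 ]
scene (array([398.7, 285.5]), [387, 275, 21, 20, 229])
side (array([288.1, 216.5]), [279, 207, 19, 17, 218])
side (array([345.9, 294.9]), [331, 282, 31, 28, 636])
```

```bash
python3 - <<'E'
from h import *
cs,Ps=cam('scene');cd,Pd=cam('side')
print('tri',tri([ray(cs,Ps,(398.7,285.5)),ray(cd,Pd,(288.1,216.5))]))
im,c,P,st=grab('wrist','w4');print(st['clock'],st['ee_pos'],st['orientation'].ravel(),st['grip_width'],st['dq'])
b=[b for b in blobs(im,'green',300,smin=130,vmin=50)][0];print(b,onz(c,P,b[0],.049))
s=cv2.imread('pics/side1.png')[180:300,60:220] if 0 else cv2.imread('pics/side1.png')[140:300,200:360]
cv2.imwrite('pics/c3.png',np.hstack([cv2.resize(s,None,fx=2.5,fy=2.5),cv2.resize(cv2.imread('pics/w4.png')[190:350,240:400],None,fx=2.5,fy=2.5)]))
E
```

```text
tri [0.5712 0.2094 0.0411]
6.2333 [0.57   0.2112 0.1448] [-0.0003  1.      0.0042  1.      0.0003  0.0021  0.0021  0.0042 -1.    ] 0.015069861181647666 [ 0.0025  0.0369 -0.0181  0.0357 -0.0059 -0.0129  0.0038]
(array([319. , 242.4]), [282, 208, 75, 72, 4002]) [0.569  0.2115 0.049 ]
```

View pics/c3.png

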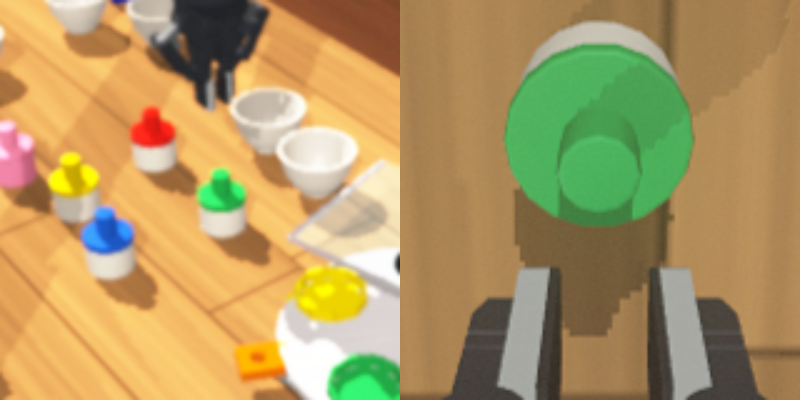

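```bash
python3 - <<'E'
from h import *
c,P=cam('side');st=r.get_state()
for z in (.1,.126,.145,.16): print(z,proj(c,P,[.57,.211,z]))
c,P=cam('wrist',st); print(onz(c,P,(319.2,260),.07),onz(c,P,(319.2,244),.044))
print([onz(c,P,(319.2+k,260),.07)[0] for k in (-16,16)])
E
```

```text
0.1 [286.0388 198.1102]
0.126 [285.5611 189.7788]
0.145 [285.2035 183.5426]
0.16 [284.916  178.5282]
[0.5677 0.207  0.07  ] [0.5676 0.2088 0.044 ]
[np.float64(0.557614928939049), np.float64(0.5778386288952366)]
```

Request:
servo_tool --increments '[[[-0.05, 0, 0.8], [0, 0, 0], 40], [[-0.1, 0, 1.6], [0, 0, 0], 40], [[-0.1, 0, 2.2], [0, 0, 0], 40], [[-0.1, 0, 2.5], [0, 0, 0], 40], [[-0.1, 0, 2.65], [0, 0, 0], 40]]'

```text
clock: 6.7
ee_pos: [0.5668, 0.2071, 0.0607]
orientation: [[-0.0, 1.0, -0.004], [1.0, 0.0, -0.002], [-0.002, -0.004, -1.0]]
force: [-0.5, -0.1, -0.2]
grip_width: 0.0402
finger_force: 0.0
```

Request:
servo_tool --increments '[[[0, 0, 0], [0, 0, 0], 40], [[0, 0, 0], [0, 0, 0], 40], [[0, 0, 0], [0, 0, 0], 40], [[0, 0, 0], [0, 0, 0], 40], [[0, 0, 0], [0, 0, 0], 40]]'

```text
clock: 7.12
ee_pos: [0.569, 0.2079, 0.0637]
orientation: [[-0.0, 1.0, 0.001], [1.0, 0.0, 0.001], [0.001, 0.001, -1.0]]
force: [0.5, -0.1, -0.3]
grip_width: 0.0403
finger_force: 0.0
```

```bash
python3 - <<'E'
from h import *
im,c,P,st=grab('wrist','w5');print(st['clock'],st['ee_pos'],st['force'],st['grip_width'])
im2,*_=grab('side','side5')
cv2.imwrite('pics/c5.png',np.hstack([cv2.resize(im2[140:240,240:340,::-1],(400,400)),cv2.resize(im[190:350,240:400,::-1],(400,400))]))
E
```

```text
7.1167 [0.569  0.2079 0.0637] [ 0.4713 -0.0773 -0.3402] 0.04027832420396535
```

View pics/c5.png

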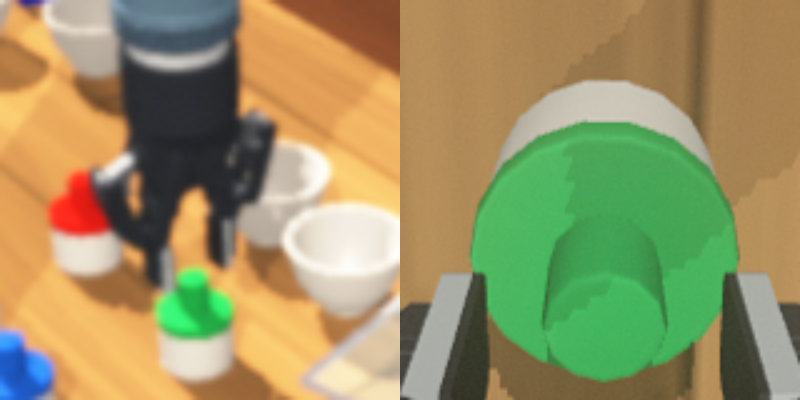

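Request:
servo_tool --increments '[[[-0.1, 0, 0.1], [0, 0, 0], 40], [[-0.2, 0, 0.2], [0, 0, 0], 40], [[-0.2, 0, 0.3], [0, 0, 0], 40], [[-0.2, 0, 0.3], [0, 0, 0], 40], [[-0.2, 0, 0.3], [0, 0, 0], 40]]'

```text
clock: 7.63
ee_pos: [0.5682, 0.2015, 0.0535]
orientation: [[-0.0, 1.0, -0.001], [1.0, 0.0, -0.0], [-0.0, -0.001, -1.0]]
force: [-0.1, -0.1, 1.0]
grip_width: 0.04
finger_force: 0.0
```

Request:
servo_tool --increments '[[[0, 0, 0], [0, 0, 0], 30], [[0, 0, 0], [0, 0, 0], 20], [[0, 0, 0], [0, 0, 0], 10], [[0, 0, 0], [0, 0, 0], 10], [[0, 0, 0], [0, 0, 0], 10]]'

```text
clock: 8.05
ee_pos: [0.5687, 0.2018, 0.0541]
orientation: [[-0.0, 1.0, 0.0], [1.0, 0.0, 0.0], [0.0, 0.0, -1.0]]
force: [0.1, 0.9, 0.3]
grip_width: 0.0199
finger_force: 39.1
```

```bash
python3 - <<'E'
from h import *
im,c,P,st=grab('wrist','w6');print(st['clock'],st['ee_pos'],st['force'],st['grip_width'],st['finger_force'])
im2,*_=grab('side','side6')
cv2.imwrite('pics/c6.png',np.hstack([cv2.resize(im2[140:240,240:340,::-1],(400,400)),cv2.resize(im[190:350,240:400,::-1],(400,400))]))
E
```

```text
8.05 [0.5687 0.2018 0.0541] [0.091  0.8546 0.3218] 0.01987608530025718 39.06636893749237
```

View pics/c6.png

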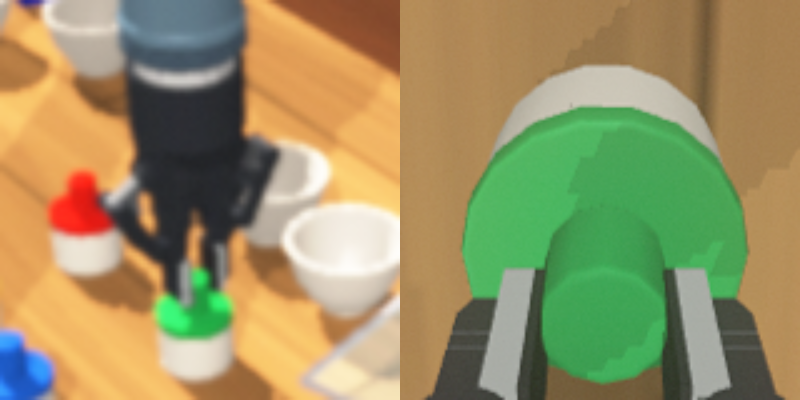

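The fingers grip the knob with their pad edges only: the gripper sits too far towards +y. I'll release, shift 10 mm towards -y, and grip again.

Request:
servo_tool --increments '[[[0, 0, 0], [0, 0, 0], 40], [[0, 0, 0], [0, 0, 0], 40], [[-0.15, 0, 0], [0, 0, 0], 40], [[-0.3, 0, 0], [0, 0, 0], 40], [[-0.33, 0, 0], [0, 0, 0], 40]]'

```text
clock: 8.57
ee_pos: [0.5685, 0.1901, 0.0538]
orientation: [[0.001, 1.0, -0.0], [1.0, -0.001, -0.001], [-0.001, -0.0, -1.0]]
force: [0.1, -0.5, 0.5]
grip_width: 0.0399
finger_force: 0.0
```

Request:
servo_tool --increments '[[[0, 0, 0], [0, 0, 0], 40], [[0, 0, 0], [0, 0, 0], 30], [[0, 0, 0], [0, 0, 0], 20], [[0, 0, 0], [0, 0, 0], 10], [[0, 0, 0], [0, 0, 0], 10]]'

```text
clock: 8.98
ee_pos: [0.5688, 0.192, 0.0541]
orientation: [[-0.001, 1.0, 0.001], [1.0, 0.001, 0.0], [0.0, 0.001, -1.0]]
force: [0.3, -0.7, 1.1]
grip_width: 0.0162
finger_force: 36.1
```

```bash
python3 - <<'E'
from h import *
im,c,P,st=grab('wrist','w7');print(st['clock'],st['ee_pos'],st['force'],st['grip_width'],st['finger_force'])
im2,*_=grab('side','side7')
cv2.imwrite('pics/c7.png',np.hstack([cv2.resize(im2[140:240,240:340,::-1],(400,400)),cv2.resize(im[190:350,240:400,::-1],(400,400))]))
E
```

```text
8.9833 [0.5688 0.192  0.0541] [ 0.3374 -0.7068  1.1474] 0.01618064896391295 36.0768324136734
```

View pics/c7.png

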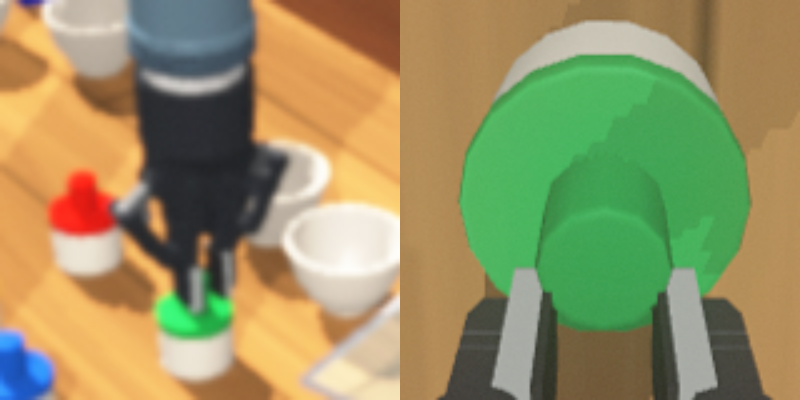

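Request:
servo_tool --increments '[[[0, 0, 0], [0, 0, 0], 40], [[0, 0, 0], [0, 0, 0], 40], [[0.3, 0, 0], [0, 0, 0], 40], [[0.5, 0, 0], [0, 0, 0], 40], [[0.5, 0, 0], [0, 0, 0], 40]]'

```text
clock: 9.5
ee_pos: [0.568, 0.2097, 0.0538]
orientation: [[-0.003, 1.0, -0.0], [1.0, 0.003, 0.002], [0.002, -0.0, -1.0]]
force: [-1.4, 0.9, 1.0]
grip_width: 0.0402
finger_force: 0.0
```

```bash
python3 - <<'E'
from h import *
im,c,P,st=grab('wrist','w8');print(st['clock'],st['ee_pos'],st['orientation'].ravel())
for b in blobs(im,'green',300,smin=130,vmin=50): print(b,onz(c,P,b[0],.049))
im2,cd,Pd,_=grab('side','side8');im3,cs,Ps,_=grab('scene','scene8')
a=[b[0] for b in blobs(im3,'green',60,smin=130,vmin=50)];d=[b[0] for b in blobs(im2,'green',60,smin=130,vmin=50)];print(a,d)
cv2.imwrite('pics/c8.png',np.hstack([cv2.resize(im2[140:240,240:340,::-1],(400,400)),cv2.resize(im[190:350,240:400,::-1],(400,400))]))
E
```

```text
9.5 [0.568  0.2097 0.0538] [-0.0031  1.     -0.0002  1.      0.0031  0.0016  0.0016 -0.0002 -1.    ]
(array([322.7, 301.9]), [269, 249, 110, 111, 8858]) [0.5688 0.2123 0.049 ]
[array([398.8, 288.4])] [array([288.6, 216.4]), array([345.9, 294.9])]
```

View pics/c8.png

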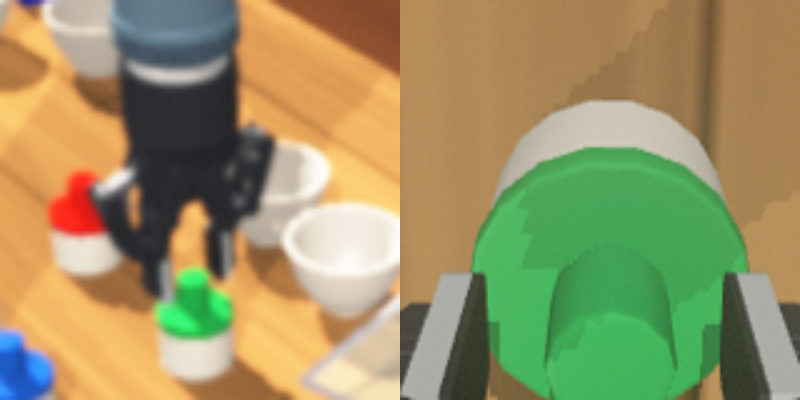

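The right crop shows the knob centred in x between the open fingers. In the left crop the tips are only at mid-knob height, so I'll go a few mm lower and grip.

Request:
servo_tool --increments '[[[0, 0, 0.07], [0, 0, 0], 40], [[0, 0, 0.13], [0, 0, 0], 40], [[0, 0, 0.13], [0, 0, 0], 30], [[0, 0, 0.13], [0, 0, 0], 20], [[0, 0, 0.13], [0, 0, 0], 10]]'

```text
clock: 10.07
ee_pos: [0.5684, 0.2066, 0.0499]
orientation: [[-0.0, 1.0, -0.0], [1.0, 0.0, -0.0], [-0.0, -0.0, -1.0]]
force: [-0.5, -0.1, -1.8]
grip_width: 0.0206
finger_force: 39.1
```

Request:
servo_tool --increments '[[[0, 0, 0], [0, 0, 0], 10], [[0, 0, 0], [0, 0, 0], 10], [[0, 0, 0], [0, 0, 0], 10], [[0, 0, 0], [0, 0, 0], 10], [[0, 0, 0], [0, 0, 0], 10]]'

```text
clock: 10.48
ee_pos: [0.5684, 0.2068, 0.05]
orientation: [[-0.0, 1.0, 0.0], [1.0, 0.0, -0.0], [-0.0, 0.0, -1.0]]
force: [0.2, 0.1, -0.9]
grip_width: 0.02
finger_force: 39.1
```

Request:
servo_tool --increments '[[[0, 0, -0.3], [0, 0, 0], 10], [[0, 0, -0.8], [0, 0, 0], 10], [[0, 0, -1.4], [0, 0, 0], 10], [[0, 0, -2], [0, 0, 0], 10], [[0, 0, -2.5], [0, 0, 0], 10]]'

```text
clock: 10.9
ee_pos: [0.5689, 0.2068, 0.1269]
orientation: [[-0.0, 1.0, 0.001], [1.0, 0.0, 0.0], [0.0, 0.001, -1.0]]
force: [0.9, 0.1, -0.5]
grip_width: 0.0204
finger_force: 39.2
```

Request:
servo_tool --increments '[[[0, 0, -0.6], [0, 0, 0], 10], [[0, 0, -1.2], [0, 0, 0], 10], [[0, 0, -1.8], [0, 0, 0], 10], [[0, 0, -2.2], [0, 0, 0], 10], [[0, 0, -2.5], [0, 0, 0], 10]]'

```text
clock: 11.32
ee_pos: [0.5689, 0.2069, 0.2019]
orientation: [[-0.0, 1.0, 0.002], [1.0, 0.0, 0.001], [0.001, 0.002, -1.0]]
force: [0.1, -0.3, -1.6]
grip_width: 0.0203
finger_force: 39.2
```

```bash
python3 - <<'E'
from h import *
im,c,P,st=grab('wrist','w9');print(st['clock'],st['ee_pos'],st['force'],st['grip_width'],st['finger_force'])
for k in ['red','yellow','green','blue']:
    for b in blobs(im,k,300,smin=130,vmin=50): print(k,b[0],b[1],onz(c,P,b[0],.049)[:2])
E
```

```text
11.3167 [0.5689 0.2069 0.2019] [ 0.0935 -0.2928 -1.5911] 0.02027175619985436 39.21499729156494
red [333.2  20.9] [297, 0, 74, 50, 2992] [0.5777 0.353 ]
yellow [166.8  54.7] [129, 14, 76, 82, 4698] [0.4573 0.3314]
yellow [313.2 409.8] [284, 374, 60, 67, 2924] [0.5612 0.0113]
green [321.4 294.8] [264, 246, 116, 113, 7697] [0.5694 0.1385]
blue [158.7 200.4] [127, 170, 64, 63, 3024] [0.4366 0.224 ]
```

Request:
servo_tool --increments '[[[-0.7, -0.5, 0], [0, 0, 0], 10], [[-1.4, -0.9, 0], [0, 0, 0], 10], [[-2.1, -1.4, 0], [0, 0, 0], 10], [[-2.8, -1.8, 0], [0, 0, 0], 10], [[-3.6, -2.3, 0], [0, 0, 0], 10]]'

```text
clock: 11.78
ee_pos: [0.4986, 0.0983, 0.1994]
orientation: [[-0.001, 1.0, -0.001], [1.0, 0.001, -0.0], [-0.0, -0.001, -1.0]]
force: [0.7, -0.7, -2.1]
grip_width: 0.0202
finger_force: 39.3
```

Request:
servo_tool --increments '[[[-1, 0, 0], [0, 0, 0], 10], [[-2, 0, 0], [0, 0, 0], 10], [[-3, 0, 0], [0, 0, 0], 10], [[-4, 0, 0], [0, 0, 0], 10], [[-5, 0, 0], [0, 0, 0], 10]]'

```text
clock: 12.2
ee_pos: [0.4989, -0.0526, 0.1996]
orientation: [[-0.001, 1.0, -0.001], [1.0, 0.001, 0.0], [0.0, -0.001, -1.0]]
force: [-0.1, -0.7, -0.7]
grip_width: 0.0203
finger_force: 39.4
```

Request:
servo_tool --increments '[[[-1, 0, 0], [0, 0, 0], 10], [[-2, 0, 0], [0, 0, 0], 10], [[-3, 0, 0], [0, 0, 0], 10], [[-4.2, 0, 0], [0, 0, 0], 10], [[-5, 0, 0], [0, 0, 0], 10]]'

```text
clock: 12.62
ee_pos: [0.4986, -0.2047, 0.1997]
orientation: [[0.002, 1.0, -0.001], [1.0, -0.002, -0.001], [-0.001, -0.001, -1.0]]
force: [-0.0, -0.9, -1.6]
grip_width: 0.0203
finger_force: 39.4
```

Request:
servo_tool --increments '[[[0, 0, 0], [0, 0, 0], 10], [[0, 0, 0], [0, 0, 0], 10], [[0, 0, 0], [0, 0, 0], 10], [[0, 0, 0], [0, 0, 0], 10], [[0, 0, 0], [0, 0, 0], 10]]'

```text
clock: 13.03
ee_pos: [0.4998, -0.1997, 0.1998]
orientation: [[-0.003, 1.0, -0.0], [1.0, 0.003, 0.001], [0.001, -0.0, -1.0]]
force: [0.7, 0.5, -1.8]
grip_width: 0.0203
finger_force: 39.4
```

```bash
cat > bay.py <<'E'
import sys
from h import *
col=sys.argv[1]
im,c,P,st=grab('wrist','b%d'%int(r.get_state()['clock']*100));t=st['ee_pos'];print(st['clock'],t,st['orientation'][:2,0],st['grip_width'],st['q'][6])
# bay ring: filled hull of the coloured wall, min enclosing circle, top edge z=.048
for k in HUE:
  n,l,s,ce=cv2.connectedComponentsWithStats(mask(im,k,smin=110,vmin=50))
  for i in range(1,n):
    if s[i,4]<400: continue
    cn,_=cv2.findContours((l==i).astype(np.uint8),cv2.RETR_EXTERNAL,cv2.CHAIN_APPROX_NONE)
    h=cv2.convexHull(max(cn,key=cv2.contourArea)); M=cv2.moments(h); u=(M['m10']/M['m00'],M['m01']/M['m00'])
    W=np.array([onz(c,P,q[0],.048)[:2] for q in h]).astype(np.float32)
    (cc,rad)=cv2.minEnclosingCircle(W)
    print(k,s[i].tolist(),'hullc',np.round(u,1),'z.044',onz(c,P,u,.044)[:2],'held z',onz(c,P,u,t[2]-.001)[:2],'circ',np.array(cc),rad)
E
python3 bay.py green
```

```text
13.0333 [ 0.4998 -0.1997  0.1998] [-0.0027  1.    ] 0.0202536788403651 0.5179925704682179
red [567, 0, 32, 66, 1407] hullc [580.5  29.1] z.044 [ 0.6855 -0.0578] held z [ 0.5903 -0.0883] circ [ 0.6755 -0.0612] 0.021397165954113007
red [575, 0, 47, 68, 481] hullc [602.4  36.5] z.044 [ 0.7024 -0.0625] held z [ 0.5986 -0.0906] circ [ 0.6951 -0.0615] 0.023539138957858086
orange [192, 284, 65, 81, 1839] hullc [227.5 329.2] z.044 [ 0.413  -0.3052] held z [ 0.4575 -0.209 ] circ [ 0.4032 -0.2969] 0.043769657611846924
green [269, 65, 103, 98, 1851] hullc [321.5 114.2] z.044 [ 0.4998 -0.1161] held z [ 0.4998 -0.1168] circ [ 0.4982 -0.1184] 0.039600349962711334
green [286, 74, 76, 81, 4517] hullc [324.  114.4] z.044 [ 0.5017 -0.1162] held z [ 0.5007 -0.1168] circ [ 0.5013 -0.117 ] 0.028975363820791245
green [264, 245, 116, 115, 7894] hullc [321.8 298.7] z.044 [ 0.5004 -0.2734] held z [ 0.5001 -0.1935] circ [ 0.4991 -0.2776] 0.05717978999018669
blue [384, 299, 85, 69, 2832] hullc [427.5 336.6] z.044 [ 0.5993 -0.3126] held z [ 0.5483 -0.2126] circ [ 0.5993 -0.3186] 0.0474410317838192
blue [420, 437, 33, 40, 480] hullc [433.9 460. ] z.044 [ 0.6203 -0.4641] held z [ 0.5585 -0.2865] circ [ 0.6176 -0.4535] 0.029812799766659737
```

Request:
servo_tool --increments '[[[0.7, 0.03, 0], [0, 0, 0], 10], [[1.4, 0.03, 0], [0, 0, 0], 10], [[2.1, 0.03, 0], [0, 0, 0], 10], [[2.6, 0.03, 0], [0, 0, 0], 10], [[2.77, 0.03, 0], [0, 0, 0], 10]]'

```text
clock: 13.5
ee_pos: [0.5007, -0.1145, 0.1999]
orientation: [[-0.005, 1.0, -0.0], [1.0, 0.005, 0.002], [0.002, -0.0, -1.0]]
force: [-0.7, -0.3, -1.5]
grip_width: 0.0201
finger_force: 39.4
```

Request:
servo_tool --increments '[[[0, 0, 0.5], [0, 0, 0], 10], [[0, 0, 1.2], [0, 0, 0], 10], [[0, 0, 2], [0, 0, 0], 10], [[0, 0, 2.7], [0, 0, 0], 10], [[0, 0, 3.0], [0, 0, 0], 10]]'

```text
clock: 13.92
ee_pos: [0.499, -0.1181, 0.1078]
orientation: [[-0.001, 1.0, -0.003], [1.0, 0.001, -0.0], [0.0, -0.003, -1.0]]
force: [-0.6, 0.2, -2.4]
grip_width: 0.0202
finger_force: 39.4
```

Request:
servo_tool --increments '[[[0, 0, 0], [0, 0, 0], 10], [[0, 0, 0.15], [0, 0, 0], 10], [[0, 0, 0.3], [0, 0, 0], 10], [[0, 0, 0.45], [0, 0, 0], 10], [[0, 0, 0.65], [0, 0, 0], 10]]'

```text
clock: 14.33
ee_pos: [0.5014, -0.1183, 0.091]
orientation: [[-0.001, 1.0, 0.002], [1.0, 0.001, -0.0], [-0.0, 0.002, -1.0]]
force: [0.3, -0.5, -0.6]
grip_width: 0.0206
finger_force: 39.4
```

Request:
servo_tool --increments '[[[0, 0, 0.03], [0, 0, 0], 10], [[0, 0, 0.06], [0, 0, 0], 10], [[0, 0, 0.09], [0, 0, 0], 10], [[0, 0, 0.12], [0, 0, 0], 10], [[0, 0, 0.12], [0, 0, 0], 10]]'

```text
clock: 14.75
ee_pos: [0.5005, -0.1181, 0.0869]
orientation: [[-0.0, 1.0, 0.0], [1.0, 0.0, -0.0], [-0.0, 0.0, -1.0]]
force: [-0.1, 0.2, -0.8]
grip_width: 0.0202
finger_force: 39.4
```

Request:
servo_tool --increments '[[[0, 0, 0], [0, 0, 0], 35], [[0, 0, 0], [0, 0, 0], 40], [[0, 0, -0.2], [0, 0, 0], 40], [[0, 0, -0.8], [0, 0, 0], 40], [[0, 0, -1.6], [0, 0, 0], 40]]'

```text
clock: 15.17
ee_pos: [0.4993, -0.118, 0.1347]
orientation: [[-0.0, 1.0, -0.003], [1.0, 0.0, 0.0], [0.0, -0.003, -1.0]]
force: [0.6, 0.3, 0.2]
grip_width: 0.0402
finger_force: 0.0
```

Request:
servo_tool --increments '[[[0, 0, -0.8], [0, 0, 0], 40], [[0, 0, -1.6], [0, 0, 0], 40], [[0, 0, -2.4], [0, 0, 0], 40], [[0, 0, -3.2], [0, 0, 0], 40], [[0, 0, -4], [0, 0, 0], 40]]'

```text
clock: 15.58
ee_pos: [0.5003, -0.1183, 0.2567]
orientation: [[0.0, 1.0, 0.001], [1.0, -0.0, -0.0], [-0.0, 0.001, -1.0]]
force: [0.6, -0.6, 0.5]
grip_width: 0.0399
finger_force: 0.0
```

Request:
servo_tool --increments '[[[-0.3, 0.6, 0], [0, 0, 0], 40], [[-0.7, 1.2, 0], [0, 0, 0], 40], [[-1, 1.8, 0], [0, 0, 0], 40], [[-1.4, 2.5, 0], [0, 0, 0], 40], [[-1.67, 2.9, 0], [0, 0, 0], 40]]'

```text
clock: 16.0
ee_pos: [0.5892, -0.169, 0.2555]
orientation: [[-0.001, 1.0, 0.001], [1.0, 0.001, -0.001], [-0.001, 0.001, -1.0]]
force: [-0.1, 0.9, 0.0]
grip_width: 0.0397
finger_force: 0.0
```

Request:
servo_tool --increments '[[[0, 0, 0], [0, 0, 0], 40], [[0, 0, 0], [0, 0, 0], 40], [[0, 0, 0], [0, 0, 0], 40], [[0, 0, 0], [0, 0, 0], 40], [[0, 0, 0], [0, 0, 0], 40]]'

```text
clock: 16.42
ee_pos: [0.5869, -0.1676, 0.2551]
orientation: [[-0.001, 1.0, -0.0], [1.0, 0.001, 0.001], [0.001, -0.0, -1.0]]
force: [1.2, 0.1, -0.1]
grip_width: 0.0401
finger_force: 0.0
```

```bash
cat > knob.py <<'E'
from h import *
im,c,P,st=grab('wrist','k%d'%int(r.get_state()['clock']*100));print(st['clock'],st['ee_pos'],st['orientation'][:2,0],st['q'][6],'cam',P[:3,3])
h=cv2.cvtColor(im,cv2.COLOR_RGB2HSV)
m=cv2.inRange(h,(0,0,0),(180,255,60));m[int(260):]=0
n,l,s,ce=cv2.connectedComponentsWithStats(m)
for i in range(1,n):
    if s[i,4]<300: continue
    pts=np.argwhere(l==i)[:,::-1].astype(np.float32)
    hull=cv2.convexHull(pts)[:,0]
    W=np.array([onz(c,P,q,.156)[:2] for q in hull]).astype(np.float32)
    (cc,wh,a)=cv2.minAreaRect(W*1000); a=a if wh[0]>wh[1] else a+90
    print(s[i].tolist(),'centre',np.array(cc)/1000,'size',np.round(wh,1),'long axis deg',a%180)
E
python3 knob.py; python3 bay.py green | grep green
```

```text
16.4167 [ 0.5869 -0.1676  0.2551] [-0.0008  1.    ] 0.4131572618185353 cam [ 0.587  -0.0853  0.4014]
green [186, 112, 81, 77, 3823] hullc [226.6 151. ] z.044 [ 0.4986 -0.1164] held z [ 0.5506 -0.0981] circ [ 0.4988 -0.1176] 0.0381527878344059
```

```bash
python3 -c "
import cv2;im=cv2.imread('pics/k1641.png')[30:255,150:450];cv2.imwrite('pics/c9.png',cv2.resize(im,None,fx=2.6,fy=2.6))"
```

```text
(no output)
```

View pics/c9.png

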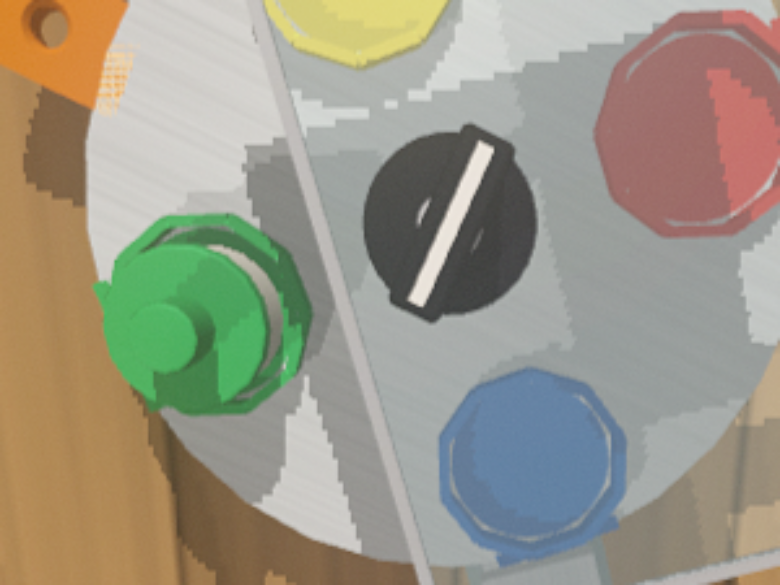

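Request:
servo_tool --increments '[[[0.6, 0, 0], [0, 0, 1], 40], [[1.2, 0, 0], [0, 0, 2], 40], [[1.8, 0.04, 0], [0, 0, 3], 40], [[2.4, 0.04, 0], [0, 0, 4.2], 40], [[2.74, 0.04, 0], [0, 0, 5.2], 40]]'

```text
clock: 16.93
ee_pos: [0.5887, -0.0832, 0.2549]
orientation: [[0.44, 0.898, -0.0], [0.898, -0.44, 0.001], [0.001, -0.001, -1.0]]
force: [-0.3, 0.8, -0.8]
grip_width: 0.0403
finger_force: 0.0
```

Request:
servo_tool --increments '[[[0, 0, 0.5], [0, 0, 0], 40], [[0, 0, 1.2], [0, 0, 0], 40], [[0, 0, 2], [0, 0, 0], 40], [[0, 0, 2.6], [0, 0, 0], 40], [[0, 0, 2.9], [0, 0, 0], 40]]'

```text
clock: 17.35
ee_pos: [0.5871, -0.0854, 0.1657]
orientation: [[0.438, 0.899, -0.003], [0.899, -0.438, 0.0], [-0.001, -0.003, -1.0]]
force: [-0.3, 0.1, 0.6]
grip_width: 0.0399
finger_force: 0.0
```

Request:
servo_tool --increments '[[[0, 0, 0.2], [0, 0, 0], 40], [[0, 0, 0.4], [0, 0, 0], 40], [[0, 0, 0.6], [0, 0, 0], 40], [[0, 0, 0.8], [0, 0, 0], 40], [[0, 0, 0.93], [0, 0, 0], 40]]'

```text
clock: 17.77
ee_pos: [0.5889, -0.086, 0.1399]
orientation: [[0.438, 0.899, 0.001], [0.899, -0.438, 0.0], [0.0, 0.0, -1.0]]
force: [-0.3, 1.6, 1.0]
grip_width: 0.04
finger_force: 0.0
```

Request:
servo_tool --increments '[[[0, 0, 0], [0, 0, 0], 30], [[0, 0, 0], [0, 0, 0], 20], [[0, 0, 0], [0, 0, 0], 8], [[0, 0, 0], [0, 0, 0], 3], [[0, 0, 0], [0, 0, 0], 3]]'

```text
clock: 18.18
ee_pos: [0.588, -0.0857, 0.1404]
orientation: [[0.438, 0.899, -0.001], [0.899, -0.438, 0.001], [0.0, -0.002, -1.0]]
force: [-3.9, 1.9, 5.9]
grip_width: 0.0128
finger_force: 41.1
```

Request:
servo_tool --increments '[[[0, 0, -0.05], [0, 0, 1.0], 3], [[0, 0, -0.05], [0, 0, 2.2], 3], [[0, 0, -0.05], [0, 0, 3.5], 3], [[0, 0, -0.05], [0, 0, 4.8], 3], [[0, 0, -0.05], [0, 0, 6.1], 3]]'

```text
clock: 18.6
ee_pos: [0.5881, -0.0858, 0.1405]
orientation: [[0.836, 0.548, -0.001], [0.548, -0.836, -0.0], [-0.001, -0.0, -1.0]]
force: [0.3, 0.1, -8.8]
grip_width: 0.013
finger_force: 40.7
```

Request:
servo_tool --increments '[[[0, 0, 0], [0, 0, 1.2], 3], [[0, 0, 0], [0, 0, 2.5], 3], [[0, 0, 0], [0, 0, 3.8], 3], [[0, 0, 0], [0, 0, 5.1], 3], [[0, 0, 0], [0, 0, 6.4], 3]]'

```text
clock: 19.02
ee_pos: [0.5882, -0.086, 0.1405]
orientation: [[1.0, 0.021, -0.001], [0.021, -1.0, -0.001], [-0.001, 0.001, -1.0]]
force: [0.5, -2.1, -8.9]
grip_width: 0.0127
finger_force: 40.7
```

Request:
servo_tool --increments '[[[0, 0, 0], [0, 0, 1.3], 3], [[0, 0, 0], [0, 0, 2.6], 3], [[0, 0, 0], [0, 0, 3.9], 3], [[0, 0, 0], [0, 0, 5], 3], [[0, 0, 0], [0, 0, 6.1], 3]]'

```text
clock: 19.43
ee_pos: [0.5882, -0.0862, 0.1405]
orientation: [[0.873, -0.488, -0.001], [-0.488, -0.873, -0.001], [-0.0, 0.001, -1.0]]
force: [0.7, -1.3, -9.5]
grip_width: 0.013
finger_force: 40.7
```

Request:
servo_tool --increments '[[[0, 0, 0], [0, 0, 0], 3], [[0, 0, 0], [0, 0, 0], 3], [[0, 0, 0], [0, 0, 0], 30], [[0, 0, 0], [0, 0, 0], 40], [[0, 0, -0.3], [0, 0, 0], 40]]'

```text
clock: 19.85
ee_pos: [0.5885, -0.0856, 0.1503]
orientation: [[0.876, -0.483, -0.001], [-0.483, -0.876, 0.001], [-0.001, -0.0, -1.0]]
force: [-0.5, -0.1, 0.7]
grip_width: 0.0404
finger_force: 0.0
```

Request:
servo_tool --increments '[[[0, 0, -0.8], [0, 0, 0], 40], [[0, 0, -1.6], [0, 0, 0], 40], [[0, 0, -2.4], [0, 0, 0], 40], [[0, 0, -3.2], [0, 0, 0], 40], [[0, 0, -4], [0, 0, 0], 40]]'

```text
clock: 20.27
ee_pos: [0.589, -0.0864, 0.2733]
orientation: [[0.875, -0.484, 0.002], [-0.484, -0.875, 0.0], [0.002, -0.001, -1.0]]
force: [0.7, 0.0, 0.3]
grip_width: 0.0398
finger_force: 0.0
```

Request:
servo_tool --increments '[[[-0.9, -0.6, 0], [0, 0, -1.2], 40], [[-1.9, -1.3, 0], [0, 0, -2.4], 40], [[-2.9, -1.9, 0], [0, 0, -3.6], 40], [[-3.9, -2.6, 0], [0, 0, -4.8], 40], [[-4.83, -3.23, 0], [0, 0, -6], 40]]'

```text
clock: 20.68
ee_pos: [0.5084, 0.0704, 0.2718]
orientation: [[1.0, 0.024, 0.002], [0.024, -1.0, 0.002], [0.002, -0.002, -1.0]]
force: [0.6, 0.2, -0.1]
grip_width: 0.0401
finger_force: 0.0
```

Request:
servo_tool --increments '[[[-0.5, -1, 0], [0, 0, -1.2], 40], [[-1, -2, 0], [0, 0, -2.4], 40], [[-1.5, -3, 0], [0, 0, -3.6], 40], [[-2, -4.2, 0], [0, 0, -4.8], 40], [[-2.43, -5.2, 0], [0, 0, -6], 40]]'

```text
clock: 21.1
ee_pos: [0.4325, 0.2258, 0.272]
orientation: [[0.854, 0.521, 0.001], [0.521, -0.854, 0.003], [0.003, -0.002, -1.0]]
force: [0.8, -0.0, -0.1]
grip_width: 0.0399
finger_force: 0.0
```

Request:
servo_tool --increments '[[[0, 0, 0], [0, 0, -1.2], 40], [[0, 0, 0], [0, 0, -2.4], 40], [[0, 0, 0], [0, 0, -3.6], 40], [[0, 0, 0], [0, 0, -4.8], 40], [[0, 0, 0], [0, 0, -6], 40]]'

```text
clock: 21.52
ee_pos: [0.4339, 0.2236, 0.2719]
orientation: [[0.48, 0.877, 0.002], [0.877, -0.48, 0.002], [0.002, 0.001, -1.0]]
force: [-0.4, 0.2, -0.1]
grip_width: 0.0396
finger_force: 0.0
```

Request:
servo_tool --increments '[[[0, 0, 0], [0, 0, -1.2], 40], [[0, 0, 0], [0, 0, -2.4], 40], [[0, 0, 0], [0, 0, -3.6], 40], [[0, 0, 0], [0, 0, -4.8], 40], [[0, 0, 0], [0, 0, -5.8], 40]]'

```text
clock: 21.93
ee_pos: [0.434, 0.2234, 0.2719]
orientation: [[-0.005, 1.0, 0.002], [1.0, 0.005, 0.002], [0.002, 0.002, -1.0]]
force: [0.4, -0.4, 0.4]
grip_width: 0.0399
finger_force: 0.0
```

Request:
servo_tool --increments '[[[0, 0, 0], [0, 0, 0], 40], [[0, 0, 0], [0, 0, 0], 40], [[0, 0, 0], [0, 0, 0], 40], [[0, 0, 0], [0, 0, 0], 40], [[0, 0, 0], [0, 0, 0], 40]]'

```text
clock: 22.35
ee_pos: [0.4332, 0.2236, 0.2707]
orientation: [[0.001, 1.0, 0.0], [1.0, -0.001, 0.0], [0.0, 0.0, -1.0]]
force: [0.1, 0.5, 0.1]
grip_width: 0.0398
finger_force: 0.0
```

```bash
sed -i 's/^    T=np.eye(4);/    T=np.eye(4);/; s/    return c,T@c\[.hand_eye.\]/    M=T@c["hand_eye"]; M[2,3]+=.009; return c,M/' h.py; python3 cans.py
```

```text
[0.4332 0.2236 0.2707] [ 0.0007  1.      0.0002  1.     -0.0007  0.0001  0.0001  0.0002 -1.    ] [-1.1602  0.2389  0.6991  1.9393 -0.1791  1.0249 -0.3823]
nadir [0.4334 0.306  0.4259]
red [480.2  48.3] [450, 16, 62, 66, 3130] [0.5779 0.3641]
yellow [343.7  86. ] [316, 55, 57, 63, 2799] [0.4544 0.3325]
blue [321.4 200.8] [296, 177, 51, 51, 1883] [0.4335 0.2231]
```

Request:
servo_tool --increments '[[[0, 0, 0.8], [0, 0, 0], 40], [[0, 0, 1.7], [0, 0, 0], 40], [[0, 0, 2.6], [0, 0, 0], 40], [[0, 0, 3.4], [0, 0, 0], 40], [[0, 0, 4], [0, 0, 0], 40]]'

```text
clock: 22.82
ee_pos: [0.4324, 0.2233, 0.1486]
orientation: [[-0.0, 1.0, -0.001], [1.0, 0.0, -0.001], [-0.001, -0.001, -1.0]]
force: [-0.2, -0.1, 0.1]
grip_width: 0.0399
finger_force: 0.0
```

Request:
servo_tool --increments '[[[0, 0, 0.7], [0, 0, 0], 40], [[0, 0, 1.5], [0, 0, 0], 40], [[0, 0, 2.3], [0, 0, 0], 40], [[0, 0, 3.0], [0, 0, 0], 40], [[0, 0, 3.3], [0, 0, 0], 40]]'

```text
clock: 23.23
ee_pos: [0.4319, 0.223, 0.0492]
orientation: [[-0.0, 1.0, -0.003], [1.0, 0.0, -0.002], [-0.002, -0.003, -1.0]]
force: [-0.1, -0.2, -0.1]
grip_width: 0.0399
finger_force: 0.0
```

Request:
servo_tool --increments '[[[0, 0, 0.06], [0, 0, 0], 40], [[0, 0, 0.06], [0, 0, 0], 30], [[0, 0, 0.06], [0, 0, 0], 20], [[0, 0, 0.06], [0, 0, 0], 10], [[0, 0, 0.06], [0, 0, 0], 10]]'

```text
clock: 23.65
ee_pos: [0.4338, 0.2241, 0.0506]
orientation: [[-0.0, 1.0, 0.001], [1.0, 0.0, 0.001], [0.001, 0.001, -1.0]]
force: [0.1, 0.6, 1.3]
grip_width: 0.0203
finger_force: 39.3
```

Request:
servo_tool --increments '[[[0, 0, 0], [0, 0, 0], 10], [[0, 0, -0.5], [0, 0, 0], 10], [[0, 0, -1.2], [0, 0, 0], 10], [[0, 0, -2], [0, 0, 0], 10], [[0, 0, -3], [0, 0, 0], 10]]'

```text
clock: 24.07
ee_pos: [0.4322, 0.2231, 0.14]
orientation: [[-0.0, 1.0, -0.002], [1.0, 0.0, -0.001], [-0.001, -0.002, -1.0]]
force: [0.2, 0.5, -0.7]
grip_width: 0.0201
finger_force: 39.3
```

Request:
servo_tool --increments '[[[-0.5, 0.1, -0.5], [0, 0, 0], 10], [[-1.3, 0.2, -1.0], [0, 0, 0], 10], [[-2.2, 0.4, -1.5], [0, 0, 0], 10], [[-3.1, 0.6, -2], [0, 0, 0], 10], [[-4, 0.7, -2], [0, 0, 0], 10]]'

```text
clock: 24.48
ee_pos: [0.4563, 0.1029, 0.2025]
orientation: [[-0.0, 1.0, 0.005], [1.0, 0.0, 0.002], [0.002, 0.005, -1.0]]
force: [0.7, -0.2, -0.9]
grip_width: 0.02
finger_force: 39.3
```

Request:
servo_tool --increments '[[[-1, 0.3, 0], [0, 0, 0], 10], [[-2, 0.6, 0], [0, 0, 0], 10], [[-3, 0.9, 0], [0, 0, 0], 10], [[-4, 1.2, 0], [0, 0, 0], 10], [[-5, 1.5, 0], [0, 0, 0], 10]]'

```text
clock: 24.9
ee_pos: [0.4994, -0.0477, 0.2]
orientation: [[-0.001, 1.0, 0.0], [1.0, 0.001, 0.001], [0.001, 0.0, -1.0]]
force: [0.9, -0.0, -1.0]
grip_width: 0.02
finger_force: 39.3
```

Request:
servo_tool --increments '[[[-1, 0, 0], [0, 0, 0], 10], [[-2, 0, 0], [0, 0, 0], 10], [[-3, 0, 0], [0, 0, 0], 10], [[-4.2, 0, 0], [0, 0, 0], 10], [[-5, 0, 0], [0, 0, 0], 10]]'

```text
clock: 25.32
ee_pos: [0.4987, -0.1997, 0.2002]
orientation: [[0.002, 1.0, 0.001], [1.0, -0.002, -0.001], [-0.001, 0.001, -1.0]]
force: [0.6, -1.3, -1.8]
grip_width: 0.0202
finger_force: 39.3
```

Request:
servo_tool --increments '[[[0, 0, 0], [0, 0, 0], 10], [[0, 0, 0], [0, 0, 0], 10], [[0, 0, 0], [0, 0, 0], 10], [[0, 0, 0], [0, 0, 0], 10], [[0, 0, 0], [0, 0, 0], 10]]'

```text
clock: 25.73
ee_pos: [0.4996, -0.1948, 0.1996]
orientation: [[-0.003, 1.0, -0.0], [1.0, 0.003, 0.001], [0.001, -0.0, -1.0]]
force: [0.4, -0.0, -0.6]
grip_width: 0.0201
finger_force: 39.3
```

```bash
python3 bay.py blue
```

```text
25.7333 [ 0.4996 -0.1948  0.1996] [-0.0027  1.    ] 0.020136709280211766 0.6371733766990594
red [415, 169, 23, 63, 763] hullc [425.4 201.5] z.044 [ 0.588  -0.1811] held z [ 0.544 -0.147] circ [ 0.5921 -0.1796] 0.027458103373646736
orange [194, 288, 69, 76, 2339] hullc [231.3 327.9] z.044 [ 0.414  -0.3043] held z [ 0.4565 -0.2089] circ [ 0.4087 -0.3034] 0.044661760330200195
orange [302, 365, 34, 42, 450] hullc [319.  386.4] z.044 [ 0.4977 -0.3718] held z [ 0.4986 -0.2429] circ [ 0.496  -0.3679] 0.026690194383263588
yellow [571, 0, 49, 84, 584] hullc [599.9  44.3] z.044 [ 0.7076 -0.0611] held z [ 0.6041 -0.0867] circ [ 0.6983 -0.0608] 0.028942231088876724
yellow [566, 13, 32, 67, 1455] hullc [579.7  43.5] z.044 [ 0.6924 -0.0606] held z [ 0.5965 -0.0865] circ [ 0.6828 -0.0635] 0.022927355021238327
blue [267, 65, 103, 97, 6691] hullc [319.5 113.5] z.044 [ 0.498  -0.1105] held z [ 0.4988 -0.1115] circ [ 0.496  -0.1125] 0.040832266211509705
blue [264, 252, 114, 113, 7377] hullc [320.6 304.3] z.044 [ 0.4991 -0.2789] held z [ 0.4993 -0.1962] circ [ 0.4987 -0.2833] 0.05873638391494751
blue [385, 315, 83, 51, 2009] hullc [426.4 341. ] z.044 [ 0.6015 -0.3184] held z [ 0.5508 -0.216 ] circ [ 0.6009 -0.321 ] 0.04499011114239693
blue [420, 438, 35, 41, 520] hullc [435.1 461.7] z.044 [ 0.6252 -0.4717] held z [ 0.5627 -0.2931] circ [ 0.6236 -0.4601] 0.03232423961162567
```

Request:
servo_tool --increments '[[[0.7, 0.01, 0], [0, 0, 0], 10], [[1.4, 0.01, 0], [0, 0, 0], 10], [[2.1, 0.01, 0], [0, 0, 0], 10], [[2.6, 0.01, 0], [0, 0, 0], 10], [[2.79, 0.01, 0], [0, 0, 0], 10]]'

```text
clock: 26.2
ee_pos: [0.4998, -0.1091, 0.1995]
orientation: [[-0.005, 1.0, -0.0], [1.0, 0.005, 0.002], [0.002, -0.0, -1.0]]
force: [0.1, 0.2, -0.9]
grip_width: 0.0202
finger_force: 39.3
```

Request:
servo_tool --increments '[[[0, 0, 0.5], [0, 0, 0], 10], [[0, 0, 1.2], [0, 0, 0], 10], [[0, 0, 2], [0, 0, 0], 10], [[0, 0, 2.7], [0, 0, 0], 10], [[0, 0, 3.0], [0, 0, 0], 10]]'

```text
clock: 26.62
ee_pos: [0.4982, -0.1125, 0.1075]
orientation: [[-0.001, 1.0, -0.003], [1.0, 0.001, -0.0], [0.0, -0.003, -1.0]]
force: [-1.0, 0.2, -0.1]
grip_width: 0.0204
finger_force: 39.4
```

Request:
servo_tool --increments '[[[0, 0, 0], [0, 0, 0], 10], [[0, 0, 0.15], [0, 0, 0], 10], [[0, 0, 0.3], [0, 0, 0], 10], [[0, 0, 0.45], [0, 0, 0], 10], [[0, 0, 0.65], [0, 0, 0], 10]]'

```text
clock: 27.03
ee_pos: [0.5005, -0.1127, 0.0907]
orientation: [[-0.001, 1.0, 0.002], [1.0, 0.001, -0.0], [-0.0, 0.002, -1.0]]
force: [-0.3, 0.5, -0.1]
grip_width: 0.0202
finger_force: 39.3
```

Request:
servo_tool --increments '[[[0, 0, 0.03], [0, 0, 0], 10], [[0, 0, 0.06], [0, 0, 0], 10], [[0, 0, 0.09], [0, 0, 0], 10], [[0, 0, 0.11], [0, 0, 0], 10], [[0, 0, 0.11], [0, 0, 0], 10]]'

```text
clock: 27.45
ee_pos: [0.4997, -0.1127, 0.0869]
orientation: [[-0.0, 1.0, 0.0], [1.0, 0.0, -0.0], [-0.0, 0.0, -1.0]]
force: [-1.1, -0.5, -0.6]
grip_width: 0.0202
finger_force: 39.3
```

Request:
servo_tool --increments '[[[0, 0, 0], [0, 0, 0], 35], [[0, 0, 0], [0, 0, 0], 40], [[0, 0, -0.2], [0, 0, 0], 40], [[0, 0, -0.8], [0, 0, 0], 40], [[0, 0, -1.6], [0, 0, 0], 40]]'

```text
clock: 27.87
ee_pos: [0.4984, -0.1125, 0.1347]
orientation: [[-0.0, 1.0, -0.003], [1.0, 0.0, 0.0], [0.0, -0.003, -1.0]]
force: [0.3, -0.0, 0.4]
grip_width: 0.04
finger_force: 0.0
```

Request:
servo_tool --increments '[[[0, 0, -0.8], [0, 0, 0], 40], [[0, 0, -1.6], [0, 0, 0], 40], [[0, 0, -2.4], [0, 0, 0], 40], [[0, 0, -3.2], [0, 0, 0], 40], [[0, 0, -4], [0, 0, 0], 40]]'

```text
clock: 28.28
ee_pos: [0.4993, -0.1129, 0.2566]
orientation: [[0.0, 1.0, 0.0], [1.0, -0.0, 0.0], [0.0, 0.0, -1.0]]
force: [1.0, 0.1, 1.1]
grip_width: 0.0401
finger_force: 0.0
```

Request:
servo_tool --increments '[[[0.2, 0.6, 0], [0, 0, -1.2], 40], [[0.4, 1.2, 0], [0, 0, -2.4], 40], [[0.6, 1.8, 0], [0, 0, -3.6], 40], [[0.8, 2.5, 0], [0, 0, -4.8], 40], [[0.89, 2.94, 0], [0, 0, -6], 40]]'

```text
clock: 28.7
ee_pos: [0.5895, -0.0846, 0.2554]
orientation: [[-0.506, 0.863, 0.001], [0.863, 0.506, 0.0], [-0.0, 0.001, -1.0]]
force: [-0.1, -0.3, 0.1]
grip_width: 0.0397
finger_force: 0.0
```

Request:
servo_tool --increments '[[[0, 0, 0], [0, 0, -1.2], 40], [[0, 0, 0], [0, 0, -2.5], 40], [[0, 0, 0], [0, 0, -3.8], 40], [[0, 0, 0], [0, 0, -5], 40], [[0, 0, 0], [0, 0, -6.2], 40]]'

```text
clock: 29.12
ee_pos: [0.5877, -0.0862, 0.2554]
orientation: [[-0.877, 0.48, 0.0], [0.48, 0.877, -0.0], [-0.0, -0.0, -1.0]]
force: [-0.3, -0.6, -0.2]
grip_width: 0.0399
finger_force: 0.0
```

Request:
servo_tool --increments '[[[0, 0, 0.4], [0, 0, 0], 40], [[0, 0, 1.2], [0, 0, 0], 40], [[0, 0, 2], [0, 0, 0], 40], [[0, 0, 2.6], [0, 0, 0], 40], [[0, 0, 2.9], [0, 0, 0], 40]]'

```text
clock: 29.53
ee_pos: [0.5859, -0.0856, 0.165]
orientation: [[-0.873, 0.487, -0.004], [0.487, 0.873, -0.0], [0.004, -0.002, -1.0]]
force: [-0.4, 0.8, -0.7]
grip_width: 0.04
finger_force: 0.0
```

Request:
servo_tool --increments '[[[0, 0, 0.2], [0, 0, 0], 40], [[0, 0, 0.4], [0, 0, 0], 40], [[0, 0, 0.6], [0, 0, 0], 40], [[0, 0, 0.8], [0, 0, 0], 40], [[0, 0, 0.88], [0, 0, 0], 40]]'

```text
clock: 29.95
ee_pos: [0.5878, -0.0859, 0.1411]
orientation: [[-0.875, 0.485, 0.0], [0.485, 0.875, 0.0], [-0.0, 0.0, -1.0]]
force: [-0.7, -0.1, -0.5]
grip_width: 0.0397
finger_force: 0.0
```

Request:
servo_tool --increments '[[[0, 0, 0], [0, 0, 0], 30], [[0, 0, 0], [0, 0, 0], 20], [[0, 0, 0], [0, 0, 0], 8], [[0, 0, 0], [0, 0, 0], 3], [[0, 0, -0.05], [0, 0, 0], 3]]'

```text
clock: 30.37
ee_pos: [0.588, -0.0861, 0.1422]
orientation: [[-0.875, 0.484, 0.001], [0.484, 0.875, -0.001], [-0.001, -0.0, -1.0]]
force: [8.6, -2.8, -24.2]
grip_width: 0.0125
finger_force: 39.0
```

Request:
servo_tool --increments '[[[0, 0, 0], [0, 0, 0.8], 3], [[0, 0, 0], [0, 0, 1.9], 3], [[0, 0, 0], [0, 0, 3.2], 3], [[0, 0, 0], [0, 0, 4.5], 3], [[0, 0, 0], [0, 0, 5.8], 3]]'

```text
clock: 30.78
ee_pos: [0.5879, -0.0862, 0.1422]
orientation: [[-0.526, 0.851, 0.0], [0.851, 0.526, -0.001], [-0.001, -0.0, -1.0]]
force: [4.3, -2.3, -11.3]
grip_width: 0.0126
finger_force: 40.8
```

Request:
servo_tool --increments '[[[0, 0, 0], [0, 0, 1.2], 3], [[0, 0, 0], [0, 0, 2.5], 3], [[0, 0, 0], [0, 0, 3.8], 3], [[0, 0, 0], [0, 0, 5.1], 3], [[0, 0, 0], [0, 0, 6.4], 3]]'

```text
clock: 31.2
ee_pos: [0.5878, -0.0862, 0.1422]
orientation: [[0.005, 1.0, 0.0], [1.0, -0.005, -0.001], [-0.001, 0.0, -1.0]]
force: [3.2, -2.6, -11.0]
grip_width: 0.0125
finger_force: 40.8
```

Request:
servo_tool --increments '[[[0, 0, 0], [0, 0, 1.3], 3], [[0, 0, 0], [0, 0, 2.6], 3], [[0, 0, 0], [0, 0, 3.9], 3], [[0, 0, 0], [0, 0, 5], 3], [[0, 0, 0], [0, 0, 5.8], 3]]'

```text
clock: 31.62
ee_pos: [0.5877, -0.0862, 0.1422]
orientation: [[0.489, 0.873, -0.0], [0.873, -0.489, -0.001], [-0.001, 0.0, -1.0]]
force: [2.3, -2.6, -10.5]
grip_width: 0.0126
finger_force: 41.0
```

Request:
servo_tool --increments '[[[0, 0, 0], [0, 0, 0], 3], [[0, 0, 0], [0, 0, 0], 3], [[0, 0, 0], [0, 0, 0], 30], [[0, 0, 0], [0, 0, 0], 40], [[0, 0, -0.3], [0, 0, 0], 40]]'

```text
clock: 32.03
ee_pos: [0.5871, -0.0852, 0.1516]
orientation: [[0.483, 0.875, -0.002], [0.875, -0.483, 0.001], [0.0, -0.002, -1.0]]
force: [-0.4, 0.1, -0.5]
grip_width: 0.0399
finger_force: 0.0
```

Request:
servo_tool --increments '[[[0, 0, -0.8], [0, 0, 0], 40], [[0, 0, -1.6], [0, 0, 0], 40], [[0, 0, -2.4], [0, 0, 0], 40], [[0, 0, -3.2], [0, 0, 0], 40], [[0, 0, -4], [0, 0, 0], 40]]'

```text
clock: 32.45
ee_pos: [0.5877, -0.086, 0.2745]
orientation: [[0.484, 0.875, 0.001], [0.875, -0.484, 0.001], [0.001, 0.001, -1.0]]
force: [0.5, -0.3, 0.2]
grip_width: 0.0401
finger_force: 0.0
```

Request:
servo_tool --increments '[[[1, -0.5, 0], [0, 0, -1.2], 40], [[2, -1.1, 0], [0, 0, -2.4], 40], [[3, -1.7, 0], [0, 0, -3.6], 40], [[4, -2.3, 0], [0, 0, -4.8], 40], [[4.96, -2.74, 0], [0, 0, -5.8], 40]]'

```text
clock: 32.87
ee_pos: [0.5874, 0.0864, 0.2735]
orientation: [[-0.007, 1.0, 0.001], [1.0, 0.007, 0.002], [0.002, 0.001, -1.0]]
force: [0.7, 0.1, -0.1]
grip_width: 0.0403
finger_force: 0.0
```

Request:
servo_tool --increments '[[[1, -0.1, 0], [0, 0, 0], 40], [[2, -0.2, 0], [0, 0, 0], 40], [[3, -0.3, 0], [0, 0, 0], 40], [[4, -0.32, 0], [0, 0, 0], 40], [[5, -0.32, 0], [0, 0, 0], 40]]'

```text
clock: 33.28
ee_pos: [0.5781, 0.2356, 0.2736]
orientation: [[-0.001, 1.0, 0.001], [1.0, 0.001, 0.001], [0.001, 0.001, -1.0]]
force: [0.6, -0.3, -0.3]
grip_width: 0.0403
finger_force: 0.0
```

Request:
servo_tool --increments '[[[1, 0, 0], [0, 0, 0], 40], [[2, 0, 0], [0, 0, 0], 40], [[3, 0, 0], [0, 0, 0], 40], [[4, 0, 0], [0, 0, 0], 40], [[4.33, 0, 0], [0, 0, 0], 40]]'

```text
clock: 33.7
ee_pos: [0.5767, 0.3702, 0.2728]
orientation: [[-0.007, 1.0, -0.0], [1.0, 0.007, 0.003], [0.003, -0.0, -1.0]]
force: [-1.0, 0.6, 0.4]
grip_width: 0.0402
finger_force: 0.0
```

Request:
servo_tool --increments '[[[0, 0, 0], [0, 0, 0], 40], [[0, 0, 0], [0, 0, 0], 40], [[0, 0, 0], [0, 0, 0], 40], [[0, 0, 0], [0, 0, 0], 40], [[0, 0, 0], [0, 0, 0], 40]]'

```text
clock: 34.12
ee_pos: [0.5788, 0.3622, 0.2725]
orientation: [[0.002, 1.0, 0.0], [1.0, -0.002, -0.0], [-0.0, 0.0, -1.0]]
force: [-0.1, 0.2, 0.3]
grip_width: 0.0398
finger_force: 0.0
```

```bash
python3 cans.py
```

```text
[0.5788 0.3622 0.2725] [ 0.002   1.      0.0003  1.     -0.002  -0.0001 -0.0001  0.0003 -1.    ] [-1.0905  0.6606  0.7683  1.4246 -0.4669  1.2433 -0.28  ]
nadir [0.579  0.4445 0.4278]
red [320.5 198. ] [295, 173, 52, 51, 2071] [0.5781 0.3641]
yellow [203.7 227.8] [178, 203, 53, 50, 2017] [0.4543 0.3324]
```

Request:
servo_tool --increments '[[[0.03, -0.02, 0.8], [0, 0, 0], 40], [[0.05, -0.02, 1.7], [0, 0, 0], 40], [[0.05, -0.02, 2.6], [0, 0, 0], 40], [[0.05, -0.02, 3.4], [0, 0, 0], 40], [[0.05, -0.02, 4], [0, 0, 0], 40]]'

```text
clock: 34.58
ee_pos: [0.5769, 0.3646, 0.1499]
orientation: [[0.0, 1.0, -0.002], [1.0, -0.0, -0.001], [-0.001, -0.002, -1.0]]
force: [-0.8, 0.1, 0.2]
grip_width: 0.0402
finger_force: 0.0
```

Request:
servo_tool --increments '[[[0, 0, 0.7], [0, 0, 0], 40], [[0, 0, 1.5], [0, 0, 0], 40], [[0, 0, 2.3], [0, 0, 0], 40], [[0, 0, 3.0], [0, 0, 0], 40], [[0, 0, 3.35], [0, 0, 0], 40]]'

```text
clock: 35.0
ee_pos: [0.5763, 0.3642, 0.0488]
orientation: [[0.0, 1.0, -0.003], [1.0, -0.0, -0.002], [-0.002, -0.003, -1.0]]
force: [-0.8, -0.2, 0.4]
grip_width: 0.04
finger_force: 0.0
```

Request:
servo_tool --increments '[[[0, 0, 0.06], [0, 0, 0], 40], [[0, 0, 0.06], [0, 0, 0], 30], [[0, 0, 0.06], [0, 0, 0], 20], [[0, 0, 0.06], [0, 0, 0], 10], [[0, 0, 0.06], [0, 0, 0], 10]]'

```text
clock: 35.42
ee_pos: [0.5785, 0.3659, 0.0511]
orientation: [[-0.0, 1.0, 0.002], [1.0, 0.0, 0.001], [0.001, 0.002, -1.0]]
force: [-0.3, -0.3, 1.7]
grip_width: 0.0199
finger_force: 39.4
```

Request:
servo_tool --increments '[[[0, 0, 0], [0, 0, 0], 10], [[0, 0, -0.5], [0, 0, 0], 10], [[0, 0, -1.2], [0, 0, 0], 10], [[0, 0, -2], [0, 0, 0], 10], [[0, 0, -3], [0, 0, 0], 10]]'

```text
clock: 35.83
ee_pos: [0.5767, 0.365, 0.1404]
orientation: [[-0.0, 1.0, -0.002], [1.0, 0.0, -0.001], [-0.001, -0.002, -1.0]]
force: [0.3, -0.6, -1.2]
grip_width: 0.0204
finger_force: 39.2
```

Request:
servo_tool --increments '[[[-0.5, -0.2, -0.5], [0, 0, 0], 10], [[-1.3, -0.5, -1.0], [0, 0, 0], 10], [[-2.2, -0.8, -1.5], [0, 0, 0], 10], [[-3.1, -1.1, -2], [0, 0, 0], 10], [[-4, -1.3, -2], [0, 0, 0], 10]]'

```text
clock: 36.25
ee_pos: [0.5395, 0.2447, 0.2035]
orientation: [[-0.0, 1.0, 0.004], [1.0, 0.0, 0.003], [0.003, 0.004, -1.0]]
force: [1.6, 0.1, -1.0]
grip_width: 0.0204
finger_force: 39.4
```

Request:
servo_tool --increments '[[[-1, -0.3, 0], [0, 0, 0], 10], [[-2, -0.6, 0], [0, 0, 0], 10], [[-3, -0.9, 0], [0, 0, 0], 10], [[-4, -1.2, 0], [0, 0, 0], 10], [[-5, -1.3, 0], [0, 0, 0], 10]]'

```text
clock: 36.67
ee_pos: [0.4982, 0.0941, 0.2005]
orientation: [[-0.0, 1.0, -0.001], [1.0, 0.0, 0.001], [0.001, -0.001, -1.0]]
force: [0.6, 0.3, -1.0]
grip_width: 0.0204
finger_force: 39.3
```

Request:
servo_tool --increments '[[[-1, 0, 0], [0, 0, 0], 10], [[-2, 0, 0], [0, 0, 0], 10], [[-3, 0, 0], [0, 0, 0], 10], [[-4.2, 0, 0], [0, 0, 0], 10], [[-5, 0, 0], [0, 0, 0], 10]]'

```text
clock: 37.08
ee_pos: [0.4994, -0.058, 0.201]
orientation: [[0.002, 1.0, 0.001], [1.0, -0.002, -0.0], [-0.0, 0.001, -1.0]]
force: [-0.4, -0.8, -1.5]
grip_width: 0.0202
finger_force: 39.3
```

Request:
servo_tool --increments '[[[-0.6, 0, 0], [0, 0, 0], 10], [[-1.2, 0, 0], [0, 0, 0], 10], [[-1.87, 0, 0], [0, 0, 0], 10], [[-1.87, 0, 0], [0, 0, 0], 10], [[-1.87, 0, 0], [0, 0, 0], 10]]'

```text
clock: 37.5
ee_pos: [0.4997, -0.1119, 0.2006]
orientation: [[0.003, 1.0, 0.001], [1.0, -0.003, 0.0], [0.0, 0.001, -1.0]]
force: [-0.5, 0.3, -1.1]
grip_width: 0.0197
finger_force: 39.3
```

Request:
servo_tool --increments '[[[0, 0, 0], [0, 0, 0], 10], [[0, 0, 0], [0, 0, 0], 10], [[0, 0, 0], [0, 0, 0], 10], [[0, 0, 0], [0, 0, 0], 10], [[0, 0, 0], [0, 0, 0], 10]]'

```text
clock: 37.92
ee_pos: [0.4999, -0.1101, 0.1997]
orientation: [[-0.001, 1.0, -0.0], [1.0, 0.001, 0.0], [0.0, -0.0, -1.0]]
force: [-0.2, -0.7, -1.6]
grip_width: 0.0203
finger_force: 39.3
```

```bash
python3 bay.py red | cut -c1-190
```

```text
37.9167 [ 0.4999 -0.1101  0.1997] [-0.0014  1.    ] 0.020337004053355607 0.5248969779300244
red [271, 178, 94, 68, 4069] hullc [319.2 214.1] z.044 [ 0.4982 -0.1078] held z [ 0.4991 -0.068 ] circ [ 0.4958 -0.1123] 0.04106486588716507
red [264, 249, 115, 113, 7771] hullc [320.7 302.3] z.044 [ 0.4995 -0.1924] held z [ 0.4997 -0.1105] circ [ 0.4994 -0.196 ] 0.058407094329595566
orange [293, 353, 44, 66, 1036] hullc [313.6 381.6] z.044 [ 0.4924 -0.2816] held z [ 0.4961 -0.1553] circ [ 0.4883 -0.2836] 0.04042355716228485
blue [374, 11, 75, 71, 1257] hullc [406.8  43.4] z.044 [0.5637 0.0236] held z [ 0.532 -0.002] circ [0.5654 0.0168] 0.028642255812883377
blue [357, 50, 21, 66, 403] hullc [365.5  83.2] z.044 [ 0.5339 -0.0039] held z [ 0.517  -0.0158] circ [ 0.5367 -0.0043] 0.023662801831960678
```

Request:
servo_tool --increments '[[[-0.05, 0, 0.5], [0, 0, 0], 10], [[-0.05, 0, 1.2], [0, 0, 0], 10], [[-0.05, 0, 2], [0, 0, 0], 10], [[-0.05, 0, 2.7], [0, 0, 0], 10], [[-0.05, 0, 3.0], [0, 0, 0], 10]]'

```text
clock: 38.38
ee_pos: [0.4984, -0.1116, 0.1074]
orientation: [[-0.001, 1.0, -0.003], [1.0, 0.001, 0.0], [0.0, -0.003, -1.0]]
force: [-0.9, -1.2, -1.2]
grip_width: 0.0199
finger_force: 39.4
```

Request:
servo_tool --increments '[[[0, 0, 0], [0, 0, 0], 10], [[0, 0, 0.15], [0, 0, 0], 10], [[0, 0, 0.3], [0, 0, 0], 10], [[0, 0, 0.45], [0, 0, 0], 10], [[0, 0, 0.65], [0, 0, 0], 10]]'

```text
clock: 38.8
ee_pos: [0.5007, -0.1122, 0.0907]
orientation: [[-0.001, 1.0, 0.002], [1.0, 0.001, -0.0], [-0.0, 0.002, -1.0]]
force: [0.1, -0.7, -2.2]
grip_width: 0.0199
finger_force: 39.4
```

Request:
servo_tool --increments '[[[0, 0, 0.03], [0, 0, 0], 10], [[0, 0, 0.06], [0, 0, 0], 10], [[0, 0, 0.09], [0, 0, 0], 10], [[0, 0, 0.11], [0, 0, 0], 10], [[0, 0, 0.11], [0, 0, 0], 10]]'

```text
clock: 39.22
ee_pos: [0.5, -0.1123, 0.0871]
orientation: [[-0.0, 1.0, 0.0], [1.0, 0.0, -0.0], [-0.0, 0.0, -1.0]]
force: [-0.5, 1.1, -1.3]
grip_width: 0.0201
finger_force: 39.5
```

Request:
servo_tool --increments '[[[0, 0, 0], [0, 0, 0], 35], [[0, 0, 0], [0, 0, 0], 40], [[0, 0, -0.2], [0, 0, 0], 40], [[0, 0, -0.8], [0, 0, 0], 40], [[0, 0, -1.6], [0, 0, 0], 40]]'

```text
clock: 39.63
ee_pos: [0.4987, -0.112, 0.1347]
orientation: [[-0.0, 1.0, -0.003], [1.0, 0.0, 0.0], [0.0, -0.003, -1.0]]
force: [-0.0, 0.1, 0.4]
grip_width: 0.04
finger_force: 0.0
```

Request:
servo_tool --increments '[[[0, 0, -0.8], [0, 0, 0], 40], [[0, 0, -1.6], [0, 0, 0], 40], [[0, 0, -2.4], [0, 0, 0], 40], [[0, 0, -3.2], [0, 0, 0], 40], [[0, 0, -4], [0, 0, 0], 40]]'

```text
clock: 40.05
ee_pos: [0.4996, -0.1123, 0.2565]
orientation: [[0.0, 1.0, 0.0], [1.0, -0.0, 0.0], [0.0, 0.0, -1.0]]
force: [1.3, 0.2, 0.2]
grip_width: 0.0401
finger_force: 0.0
```

Request:
servo_tool --increments '[[[0.2, 0.6, 0], [0, 0, 1.2], 40], [[0.4, 1.2, 0], [0, 0, 2.4], 40], [[0.6, 1.8, 0], [0, 0, 3.6], 40], [[0.8, 2.5, 0], [0, 0, 4.8], 40], [[0.88, 2.93, 0], [0, 0, 5.8], 40]]'

```text
clock: 40.47
ee_pos: [0.5896, -0.0841, 0.2553]
orientation: [[0.487, 0.873, 0.001], [0.873, -0.487, 0.0], [0.001, 0.001, -1.0]]
force: [-0.5, 0.8, 0.0]
grip_width: 0.0398
finger_force: 0.0
```

Request:
servo_tool --increments '[[[0, 0, 0], [0, 0, 0], 40], [[0, 0, 0.6], [0, 0, 0], 40], [[0, 0, 1.4], [0, 0, 0], 40], [[0, 0, 2.3], [0, 0, 0], 40], [[0, 0, 2.9], [0, 0, 0], 40]]'

```text
clock: 40.88
ee_pos: [0.5861, -0.0857, 0.1664]
orientation: [[0.483, 0.876, -0.002], [0.876, -0.483, 0.0], [-0.001, -0.002, -1.0]]
force: [-0.6, 0.2, -0.6]
grip_width: 0.0401
finger_force: 0.0
```

Request:
servo_tool --increments '[[[0, 0, 0.2], [0, 0, 0], 40], [[0, 0, 0.4], [0, 0, 0], 40], [[0, 0, 0.6], [0, 0, 0], 40], [[0, 0, 0.85], [0, 0, 0], 40], [[0, 0, 0.85], [0, 0, 0], 40]]'

```text
clock: 41.3
ee_pos: [0.5875, -0.0855, 0.1419]
orientation: [[0.484, 0.875, -0.0], [0.875, -0.484, 0.0], [0.0, -0.0, -1.0]]
force: [0.5, 0.0, -0.9]
grip_width: 0.0394
finger_force: 0.0
```

Request:
servo_tool --increments '[[[0, 0, 0], [0, 0, 0], 30], [[0, 0, 0], [0, 0, 0], 20], [[0, 0, 0], [0, 0, 0], 8], [[0, 0, 0], [0, 0, 0], 3], [[0, 0, 0], [0, 0, 0], 3]]'

```text
clock: 41.72
ee_pos: [0.588, -0.0857, 0.1431]
orientation: [[0.484, 0.875, 0.001], [0.875, -0.484, 0.0], [0.001, 0.0, -1.0]]
force: [-2.2, 0.8, 5.8]
grip_width: 0.0125
finger_force: 40.3
```

Request:
servo_tool --increments '[[[0, 0, 0], [0, 0, 0.8], 3], [[0, 0, 0], [0, 0, 1.9], 3], [[0, 0, 0], [0, 0, 3.2], 3], [[0, 0, 0], [0, 0, 4.5], 3], [[0, 0, 0], [0, 0, 5.8], 3]]'

```text
clock: 42.13
ee_pos: [0.5881, -0.0858, 0.1431]
orientation: [[0.851, 0.526, 0.001], [0.526, -0.851, 0.0], [0.001, 0.0, -1.0]]
force: [-1.5, 0.4, 4.3]
grip_width: 0.0129
finger_force: 40.2
```

Request:
servo_tool --increments '[[[0, 0, 0], [0, 0, 1.2], 3], [[0, 0, 0], [0, 0, 2.5], 3], [[0, 0, 0], [0, 0, 3.8], 3], [[0, 0, 0], [0, 0, 5.1], 3], [[0, 0, 0], [0, 0, 6.4], 3]]'

```text
clock: 42.55
ee_pos: [0.5881, -0.086, 0.1431]
orientation: [[1.0, -0.005, 0.001], [-0.005, -1.0, -0.0], [0.001, 0.0, -1.0]]
force: [-1.2, 0.3, 3.3]
grip_width: 0.0128
finger_force: 40.2
```

Request:
servo_tool --increments '[[[0, 0, 0], [0, 0, 1.3], 3], [[0, 0, 0], [0, 0, 2.6], 3], [[0, 0, 0], [0, 0, 3.9], 3], [[0, 0, 0], [0, 0, 5], 3], [[0, 0, 0], [0, 0, 5.8], 3]]'

```text
clock: 42.97
ee_pos: [0.5881, -0.0861, 0.1432]
orientation: [[0.873, -0.489, 0.001], [-0.489, -0.873, -0.001], [0.001, 0.0, -1.0]]
force: [-1.7, -0.6, 4.7]
grip_width: 0.013
finger_force: 40.3
```

Request:
servo_tool --increments '[[[0, 0, 0], [0, 0, 0], 3], [[0, 0, 0], [0, 0, 0], 3], [[0, 0, 0], [0, 0, 0], 30], [[0, 0, 0], [0, 0, 0], 40], [[0, 0, -0.3], [0, 0, 0], 40]]'

```text
clock: 43.38
ee_pos: [0.5869, -0.0851, 0.1502]
orientation: [[0.875, -0.484, -0.003], [-0.484, -0.875, 0.001], [-0.002, 0.001, -1.0]]
force: [-0.2, 0.5, -0.1]
grip_width: 0.0401
finger_force: 0.0
```

Request:
servo_tool --increments '[[[0, 0, -0.8], [0, 0, 0], 40], [[0, 0, -1.6], [0, 0, 0], 40], [[0, 0, -2.4], [0, 0, 0], 40], [[0, 0, -3.2], [0, 0, 0], 40], [[0, 0, -4], [0, 0, 0], 40]]'

```text
clock: 43.8
ee_pos: [0.5876, -0.086, 0.2732]
orientation: [[0.875, -0.485, 0.0], [-0.485, -0.875, -0.0], [0.001, 0.0, -1.0]]
force: [1.1, 0.5, 0.0]
grip_width: 0.0404
finger_force: 0.0
```

Request:
servo_tool --increments '[[[-0.8, -0.8, 0], [0, 0, -1.2], 40], [[-1.6, -1.5, 0], [0, 0, -2.4], 40], [[-2.4, -2.3, 0], [0, 0, -3.6], 40], [[-3.2, -3.1, 0], [0, 0, -4.8], 40], [[-4.04, -3.86, 0], [0, 0, -6], 40]]'

```text
clock: 44.22
ee_pos: [0.5374, 0.0756, 0.272]
orientation: [[1.0, 0.023, 0.001], [0.023, -1.0, 0.0], [0.001, -0.0, -1.0]]
force: [0.9, 0.7, 0.6]
grip_width: 0.04
finger_force: 0.0
```

Request:
servo_tool --increments '[[[-0.3, -1.1, 0], [0, 0, -1.2], 40], [[-0.6, -2.1, 0], [0, 0, -2.4], 40], [[-0.9, -3.2, 0], [0, 0, -3.6], 40], [[-1.2, -4.3, 0], [0, 0, -4.8], 40], [[-1.56, -5.37, 0], [0, 0, -6], 40]]'

```text
clock: 44.63
ee_pos: [0.4878, 0.2361, 0.2722]
orientation: [[0.854, 0.52, 0.001], [0.52, -0.854, 0.001], [0.001, -0.0, -1.0]]
force: [1.0, 0.4, -0.6]
grip_width: 0.0401
finger_force: 0.0
```

Request:
servo_tool --increments '[[[0.1, -0.7, 0], [0, 0, -1.2], 40], [[0.3, -1.4, 0], [0, 0, -2.4], 40], [[0.4, -2.1, 0], [0, 0, -3.6], 40], [[0.6, -2.8, 0], [0, 0, -4.8], 40], [[0.71, -3.38, 0], [0, 0, -6], 40]]'

```text
clock: 45.05
ee_pos: [0.4537, 0.334, 0.2721]
orientation: [[0.479, 0.878, 0.001], [0.878, -0.479, 0.001], [0.001, 0.0, -1.0]]
force: [-0.7, 0.4, 0.3]
grip_width: 0.0402
finger_force: 0.0
```

Request:
servo_tool --increments '[[[0, 0, 0], [0, 0, -1.2], 40], [[0, 0, 0], [0, 0, -2.4], 40], [[0, 0, 0], [0, 0, -3.6], 40], [[0, 0, 0], [0, 0, -4.8], 40], [[0, 0, 0], [0, 0, -5.8], 40]]'

```text
clock: 45.47
ee_pos: [0.4544, 0.3321, 0.2721]
orientation: [[-0.005, 1.0, 0.001], [1.0, 0.005, 0.0], [0.0, 0.001, -1.0]]
force: [0.4, 0.2, 0.7]
grip_width: 0.0401
finger_force: 0.0
```

Request:
servo_tool --increments '[[[0, 0, 0], [0, 0, 0], 40], [[0, 0, 0], [0, 0, 0], 40], [[0, 0, 0], [0, 0, 0], 40], [[0, 0, 0], [0, 0, 0], 40], [[0, 0, 0], [0, 0, 0], 40]]'

```text
clock: 45.88
ee_pos: [0.4541, 0.3324, 0.2714]
orientation: [[0.001, 1.0, 0.0], [1.0, -0.001, -0.0], [-0.0, 0.0, -1.0]]
force: [-0.2, -0.4, 0.1]
grip_width: 0.0401
finger_force: 0.0
```

```bash
python3 cans.py
```

```text
[0.4541 0.3324 0.2714] [ 0.0008  1.      0.0001  1.     -0.0008 -0.0002 -0.0002  0.0001 -1.    ] [-1.3214  0.4318  0.8176  1.7608 -0.3492  1.1011 -0.3894]
nadir [0.4543 0.4148 0.4266]
yellow [321.3 200.3] [296, 175, 52, 52, 2123] [0.4542 0.3322]
```

Request:
servo_tool --increments '[[[0, 0, 0.8], [0, 0, 0], 40], [[0, 0, 1.7], [0, 0, 0], 40], [[0, 0, 2.6], [0, 0, 0], 40], [[0, 0, 3.4], [0, 0, 0], 40], [[0, 0, 4], [0, 0, 0], 40]]'

```text
clock: 46.35
ee_pos: [0.4533, 0.332, 0.1493]
orientation: [[0.0, 1.0, -0.001], [1.0, -0.0, -0.002], [-0.002, -0.001, -1.0]]
force: [-0.4, -0.4, 0.1]
grip_width: 0.0398
finger_force: 0.0
```

Request:
servo_tool --increments '[[[0, 0, 0.7], [0, 0, 0], 40], [[0, 0, 1.5], [0, 0, 0], 40], [[0, 0, 2.3], [0, 0, 0], 40], [[0, 0, 3.0], [0, 0, 0], 40], [[0, 0, 3.31], [0, 0, 0], 40]]'

```text
clock: 46.77
ee_pos: [0.4527, 0.3316, 0.0495]
orientation: [[-0.0, 1.0, -0.003], [1.0, 0.0, -0.003], [-0.003, -0.003, -1.0]]
force: [-0.3, 0.3, -0.9]
grip_width: 0.04
finger_force: 0.0
```

Request:
servo_tool --increments '[[[0, 0, 0.06], [0, 0, 0], 40], [[0, 0, 0.06], [0, 0, 0], 30], [[0, 0, 0.06], [0, 0, 0], 20], [[0, 0, 0.06], [0, 0, 0], 10], [[0, 0, 0.06], [0, 0, 0], 10]]'

```text
clock: 47.18
ee_pos: [0.4548, 0.333, 0.0514]
orientation: [[-0.0, 1.0, 0.002], [1.0, 0.0, 0.001], [0.001, 0.002, -1.0]]
force: [0.6, 1.1, 2.0]
grip_width: 0.02
finger_force: 39.4
```

Request:
servo_tool --increments '[[[0, 0, 0], [0, 0, 0], 10], [[0, 0, -0.5], [0, 0, 0], 10], [[0, 0, -1.2], [0, 0, 0], 10], [[0, 0, -2], [0, 0, 0], 10], [[0, 0, -3], [0, 0, 0], 10]]'

```text
clock: 47.6
ee_pos: [0.4531, 0.3318, 0.1404]
orientation: [[-0.0, 1.0, -0.002], [1.0, 0.0, -0.002], [-0.002, -0.002, -1.0]]
force: [-1.0, 0.6, -0.8]
grip_width: 0.0202
finger_force: 39.3
```

Request:
servo_tool --increments '[[[-0.5, 0.1, -0.5], [0, 0, 0], 10], [[-1.3, 0.2, -1.0], [0, 0, 0], 10], [[-2.2, 0.3, -1.5], [0, 0, 0], 10], [[-3.1, 0.4, -2], [0, 0, 0], 10], [[-4, 0.5, -2], [0, 0, 0], 10]]'

```text
clock: 48.02
ee_pos: [0.4707, 0.2117, 0.203]
orientation: [[-0.0, 1.0, 0.004], [1.0, 0.0, 0.003], [0.003, 0.004, -1.0]]
force: [1.3, 0.1, -1.3]
grip_width: 0.0201
finger_force: 39.4
```

Request:
servo_tool --increments '[[[-1, 0.2, 0], [0, 0, 0], 10], [[-2, 0.4, 0], [0, 0, 0], 10], [[-3, 0.6, 0], [0, 0, 0], 10], [[-4, 0.8, 0], [0, 0, 0], 10], [[-5, 1.03, 0], [0, 0, 0], 10]]'

```text
clock: 48.43
ee_pos: [0.4999, 0.0611, 0.2006]
orientation: [[-0.0, 1.0, 0.0], [1.0, 0.0, 0.001], [0.001, 0.0, -1.0]]
force: [0.3, 0.6, -1.4]
grip_width: 0.02
finger_force: 39.4
```

Request:
servo_tool --increments '[[[-1, 0, 0], [0, 0, 0], 10], [[-2, 0, 0], [0, 0, 0], 10], [[-3, 0, 0], [0, 0, 0], 10], [[-4.2, 0, 0], [0, 0, 0], 10], [[-5, 0, 0], [0, 0, 0], 10]]'

```text
clock: 48.85
ee_pos: [0.4996, -0.0909, 0.2008]
orientation: [[0.002, 1.0, 0.001], [1.0, -0.002, -0.001], [-0.001, 0.001, -1.0]]
force: [-0.3, -0.1, -1.7]
grip_width: 0.0201
finger_force: 39.4
```

Request:
servo_tool --increments '[[[-0.4, 0, 0], [0, 0, 0], 10], [[-0.8, 0, 0], [0, 0, 0], 10], [[-0.8, 0, 0], [0, 0, 0], 10], [[-0.8, 0, 0], [0, 0, 0], 10], [[-0.8, 0, 0], [0, 0, 0], 10]]'

```text
clock: 49.27
ee_pos: [0.5002, -0.1104, 0.2003]
orientation: [[-0.001, 1.0, -0.0], [1.0, 0.001, 0.001], [0.001, -0.0, -1.0]]
force: [0.4, 0.0, -1.9]
grip_width: 0.0199
finger_force: 39.4
```

Request:
servo_tool --increments '[[[0, 0, 0], [0, 0, 0], 10], [[0, 0, 0], [0, 0, 0], 10], [[0, 0, 0], [0, 0, 0], 10], [[0, 0, 0], [0, 0, 0], 10], [[0, 0, 0], [0, 0, 0], 10]]'

```text
clock: 49.68
ee_pos: [0.5003, -0.1113, 0.2003]
orientation: [[-0.001, 1.0, 0.0], [1.0, 0.001, 0.0], [0.0, 0.0, -1.0]]
force: [0.3, 0.2, -2.1]
grip_width: 0.0201
finger_force: 39.4
```

```bash
python3 bay.py yellow | cut -c1-190
```

```text
49.6833 [ 0.5003 -0.1113  0.2003] [-0.0009  1.    ] 0.020142022228001964 0.5194457351614357
red [369, 9, 92, 69, 2706] hullc [412.9  42.6] z.044 [0.5688 0.023 ] held z [ 0.5347 -0.0029] circ [0.5693 0.0243] 0.035457488149404526
red [357, 48, 21, 66, 629] hullc [365.1  81.9] z.044 [ 0.5341 -0.0041] held z [ 0.5173 -0.0165] circ [ 0.5375 -0.004 ] 0.023735448718070984
orange [112, 278, 23, 52, 404] hullc [121.2 306.2] z.044 [ 0.313  -0.1981] held z [ 0.4064 -0.1138] circ [ 0.3095 -0.1938] 0.027310382574796677
yellow [270, 176, 95, 68, 4084] hullc [318.6 212. ] z.044 [ 0.498  -0.1072] held z [ 0.4992 -0.0682] circ [ 0.4957 -0.1112] 0.04122944176197052
yellow [264, 246, 114, 114, 7809] hullc [320.4 300. ] z.044 [ 0.4996 -0.1915] held z [ 0.5    -0.1105] circ [ 0.5001 -0.1952] 0.05855982005596161
```

Request:
servo_tool --increments '[[[-0.02, 0, 0.5], [0, 0, 0], 10], [[-0.02, 0, 1.2], [0, 0, 0], 10], [[-0.02, 0, 2], [0, 0, 0], 10], [[-0.02, 0, 2.7], [0, 0, 0], 10], [[-0.02, 0, 3.0], [0, 0, 0], 10]]'

```text
clock: 50.15
ee_pos: [0.4988, -0.1117, 0.108]
orientation: [[-0.001, 1.0, -0.003], [1.0, 0.001, 0.0], [0.0, -0.003, -1.0]]
force: [-0.5, 0.4, -1.2]
grip_width: 0.0201
finger_force: 39.4
```

Request:
servo_tool --increments '[[[0, 0, 0], [0, 0, 0], 10], [[0, 0, 0.15], [0, 0, 0], 10], [[0, 0, 0.3], [0, 0, 0], 10], [[0, 0, 0.45], [0, 0, 0], 10], [[0, 0, 0.65], [0, 0, 0], 10]]'

```text
clock: 50.57
ee_pos: [0.501, -0.1122, 0.0912]
orientation: [[-0.001, 1.0, 0.002], [1.0, 0.001, -0.0], [-0.0, 0.002, -1.0]]
force: [0.3, 0.7, -1.1]
grip_width: 0.0201
finger_force: 39.4
```

Request:
servo_tool --increments '[[[0, 0, 0.03], [0, 0, 0], 10], [[0, 0, 0.06], [0, 0, 0], 10], [[0, 0, 0.09], [0, 0, 0], 10], [[0, 0, 0.12], [0, 0, 0], 10], [[0, 0, 0.12], [0, 0, 0], 10]]'

```text
clock: 50.98
ee_pos: [0.5004, -0.1123, 0.0874]
orientation: [[-0.0, 1.0, 0.0], [1.0, 0.0, 0.0], [0.0, 0.0, -1.0]]
force: [-0.8, 0.1, 0.1]
grip_width: 0.02
finger_force: 39.5
```

Request:
servo_tool --increments '[[[0, 0, 0], [0, 0, 0], 35], [[0, 0, 0], [0, 0, 0], 40], [[0, 0, -0.2], [0, 0, 0], 40], [[0, 0, -0.8], [0, 0, 0], 40], [[0, 0, -1.6], [0, 0, 0], 40]]'

```text
clock: 51.4
ee_pos: [0.4991, -0.112, 0.1351]
orientation: [[-0.0, 1.0, -0.003], [1.0, 0.0, 0.0], [0.0, -0.003, -1.0]]
force: [0.3, -0.4, 0.7]
grip_width: 0.0397
finger_force: 0.0
```

Request:
servo_tool --increments '[[[0, 0, -0.8], [0, 0, 0], 40], [[0, 0, -1.6], [0, 0, 0], 40], [[0, 0, -2.4], [0, 0, 0], 40], [[0, 0, -3.2], [0, 0, 0], 40], [[0, 0, -4], [0, 0, 0], 40]]'

```text
clock: 51.82
ee_pos: [0.5, -0.1124, 0.2569]
orientation: [[0.0, 1.0, 0.0], [1.0, -0.0, 0.0], [0.0, 0.0, -1.0]]
force: [1.5, 0.1, -0.3]
grip_width: 0.0401
finger_force: 0.0
```

Request:
servo_tool --increments '[[[0.2, 0.6, 0], [0, 0, -1.2], 40], [[0.4, 1.2, 0], [0, 0, -2.4], 40], [[0.6, 1.8, 0], [0, 0, -3.6], 40], [[0.8, 2.5, 0], [0, 0, -4.8], 40], [[0.86, 2.93, 0], [0, 0, -6], 40]]'

```text
clock: 52.23
ee_pos: [0.5899, -0.0848, 0.2556]
orientation: [[-0.506, 0.862, 0.001], [0.862, 0.506, 0.0], [-0.0, 0.001, -1.0]]
force: [0.6, 0.7, 0.8]
grip_width: 0.04
finger_force: 0.0
```

Request:
servo_tool --increments '[[[0, 0, 0], [0, 0, -1.2], 40], [[0, 0, 0], [0, 0, -2.5], 40], [[0, 0, 0], [0, 0, -3.8], 40], [[0, 0, 0], [0, 0, -5], 40], [[0, 0, 0], [0, 0, -6.2], 40]]'

```text
clock: 52.65
ee_pos: [0.588, -0.0866, 0.2557]
orientation: [[-0.877, 0.48, 0.0], [0.48, 0.877, -0.0], [-0.0, -0.0, -1.0]]
force: [0.1, 1.0, -0.8]
grip_width: 0.0401
finger_force: 0.0
```

Request:
servo_tool --increments '[[[0, 0, 0.4], [0, 0, 0], 40], [[0, 0, 1.2], [0, 0, 0], 40], [[0, 0, 2], [0, 0, 0], 40], [[0, 0, 2.6], [0, 0, 0], 40], [[0, 0, 2.9], [0, 0, 0], 40]]'

```text
clock: 53.07
ee_pos: [0.5862, -0.086, 0.1652]
orientation: [[-0.873, 0.487, -0.004], [0.487, 0.873, -0.0], [0.004, -0.002, -1.0]]
force: [-0.7, 0.2, 0.2]
grip_width: 0.0401
finger_force: 0.0
```

Request:
servo_tool --increments '[[[0, 0, 0.2], [0, 0, 0], 40], [[0, 0, 0.4], [0, 0, 0], 40], [[0, 0, 0.6], [0, 0, 0], 40], [[0, 0, 0.85], [0, 0, 0], 40], [[0, 0, 0.85], [0, 0, 0], 40]]'

```text
clock: 53.48
ee_pos: [0.5877, -0.0861, 0.1418]
orientation: [[-0.875, 0.485, -0.001], [0.485, 0.875, 0.0], [0.001, -0.0, -1.0]]
force: [-0.6, 0.2, -0.3]
grip_width: 0.0399
finger_force: 0.0
```

Request:
servo_tool --increments '[[[0, 0, 0], [0, 0, 0], 30], [[0, 0, 0], [0, 0, 0], 20], [[0, 0, 0], [0, 0, 0], 8], [[0, 0, 0], [0, 0, 0], 3], [[0, 0, 0], [0, 0, 0], 3]]'

```text
clock: 53.9
ee_pos: [0.5886, -0.0864, 0.1434]
orientation: [[-0.875, 0.484, 0.001], [0.484, 0.875, 0.0], [-0.001, 0.001, -1.0]]
force: [-1.2, 0.4, 4.1]
grip_width: 0.0124
finger_force: 41.3
```

Request:
servo_tool --increments '[[[0, 0, 0], [0, 0, -0.7], 3], [[0, 0, 0], [0, 0, -1.6], 3], [[0, 0, 0], [0, 0, -2.6], 3], [[0, 0, 0], [0, 0, -3.6], 3], [[0, 0, 0], [0, 0, -4.6], 3]]'

```text
clock: 54.32
ee_pos: [0.5887, -0.0861, 0.1434]
orientation: [[-0.995, 0.1, 0.001], [0.1, 0.995, 0.0], [-0.001, 0.001, -1.0]]
force: [-0.3, 1.5, 2.4]
grip_width: 0.0125
finger_force: 41.3
```

Request:
servo_tool --increments '[[[0, 0, 0], [0, 0, -1], 3], [[0, 0, 0], [0, 0, -2], 3], [[0, 0, 0], [0, 0, -3], 3], [[0, 0, 0], [0, 0, -3.9], 3], [[0, 0, 0], [0, 0, -4.4], 3]]'

```text
clock: 54.73
ee_pos: [0.5886, -0.0858, 0.1434]
orientation: [[-0.96, -0.28, 0.001], [-0.28, 0.96, 0.001], [-0.001, 0.001, -1.0]]
force: [-1.0, 2.2, 4.7]
grip_width: 0.0125
finger_force: 41.4
```

Request:
servo_tool --increments '[[[0, 0, 0], [0, 0, 0], 3], [[0, 0, 0], [0, 0, 0], 3], [[0, 0, 0], [0, 0, 0], 30], [[0, 0, 0], [0, 0, 0], 40], [[0, 0, -0.3], [0, 0, 0], 40]]'

```text
clock: 55.15
ee_pos: [0.5867, -0.0864, 0.1502]
orientation: [[-0.961, -0.275, -0.003], [-0.275, 0.961, -0.0], [0.003, 0.001, -1.0]]
force: [0.5, -1.0, -0.1]
grip_width: 0.0403
finger_force: 0.0
```

Request:
servo_tool --increments '[[[0, 0, -0.8], [0, 0, 0], 40], [[0, 0, -1.6], [0, 0, 0], 40], [[0, 0, -2.4], [0, 0, 0], 40], [[0, 0, -3.2], [0, 0, 0], 40], [[0, 0, -4], [0, 0, 0], 40]]'

```text
clock: 55.57
ee_pos: [0.5879, -0.0867, 0.2734]
orientation: [[-0.961, -0.275, 0.0], [-0.275, 0.961, -0.0], [-0.0, -0.0, -1.0]]
force: [1.1, -0.2, 0.6]
grip_width: 0.0398
finger_force: 0.0
```

Request:
servo_tool --increments '[[[0, 0, 0], [0, 0, 1.3], 40], [[0, 0, 0], [0, 0, 2.6], 40], [[0, 0, 0], [0, 0, 4], 40], [[0, 0, 0], [0, 0, 5.4], 40], [[0, 0, 0], [0, 0, 6.8], 40]]'

```text
clock: 55.98
ee_pos: [0.588, -0.0866, 0.2723]
orientation: [[-0.949, 0.315, 0.0], [0.315, 0.949, -0.0], [-0.0, -0.0, -1.0]]
force: [0.0, -0.1, -0.2]
grip_width: 0.0403
finger_force: 0.0
```

Request:
servo_tool --increments '[[[0, 0, 0], [0, 0, 1.4], 40], [[0, 0, 0], [0, 0, 2.8], 40], [[0, 0, 0], [0, 0, 4.2], 40], [[0, 0, 0], [0, 0, 5.6], 40], [[0, 0, 0], [0, 0, 7], 40]]'

```text
clock: 56.4
ee_pos: [0.588, -0.0866, 0.2722]
orientation: [[-0.597, 0.803, 0.0], [0.803, 0.597, -0.0], [-0.0, 0.0, -1.0]]
force: [0.0, 1.1, -0.8]
grip_width: 0.0398
finger_force: 0.0
```

Request:
servo_tool --increments '[[[0, 0, 0], [0, 0, 1.4], 40], [[0, 0, 0], [0, 0, 2.8], 40], [[0, 0, 0], [0, 0, 4.2], 40], [[0, 0, 0], [0, 0, 5.6], 40], [[0, 0, 0], [0, 0, 7.4], 40]]'

```text
clock: 56.82
ee_pos: [0.588, -0.0865, 0.2723]
orientation: [[-0.026, 1.0, 0.0], [1.0, 0.026, 0.0], [0.0, 0.0, -1.0]]
force: [-0.6, -0.7, -0.6]
grip_width: 0.0403
finger_force: 0.0
```

Request:
servo_tool --increments '[[[-0.8, 0.3, 0], [0, 0, 0], 40], [[-1.6, 0.6, 0], [0, 0, 0], 40], [[-2.4, 0.9, 0], [0, 0, 0], 40], [[-3.2, 1.2, 0], [0, 0, 0], 40], [[-4, 1.4, 0], [0, 0, 0], 40]]'

```text
clock: 57.23
ee_pos: [0.6346, -0.2058, 0.2721]
orientation: [[-0.033, 0.999, 0.0], [0.999, 0.033, -0.0], [-0.0, 0.0, -1.0]]
force: [0.7, 0.5, -1.2]
grip_width: 0.0401
finger_force: 0.0
```

Request:
servo_tool --increments '[[[-0.8, 0, 0.3], [0, 0, 0], 40], [[-1.6, 0, 0.6], [0, 0, 0], 40], [[-2.4, 0, 1], [0, 0, 0], 40], [[-3.2, 0, 1.5], [0, 0, 0], 40], [[-3.5, 0, 1.5], [0, 0, 0], 40]]'

```text
clock: 57.65
ee_pos: [0.6346, -0.3133, 0.2242]
orientation: [[-0.028, 1.0, -0.005], [1.0, 0.028, -0.001], [-0.001, -0.005, -1.0]]
force: [-1.0, 1.2, 0.1]
grip_width: 0.0401
finger_force: 0.0
```

Request:
servo_tool --increments '[[[0, 0, 0], [0, 0, 0], 40], [[0, 0, 0], [0, 0, 0], 40], [[0, 0, 0], [0, 0, 0], 40], [[0, 0, 0], [0, 0, 0], 40], [[0, 0, 0], [0, 0, 0], 40]]'

```text
clock: 58.07
ee_pos: [0.6383, -0.3082, 0.2275]
orientation: [[-0.035, 0.999, 0.001], [0.999, 0.035, 0.0], [0.0, 0.001, -1.0]]
force: [0.4, 0.6, -0.6]
grip_width: 0.0401
finger_force: 0.0
```

```bash
python3 - <<'E'
from h import *
im,c,P,st=grab('wrist','ear');print(st['clock'],st['ee_pos'],st['orientation'].ravel(),P[:3,3])
np.save('ear.npy',P)
e=np.array([.6298,-.230,.054]);u=proj(c,P,e);print('pred',u)
u0,v0=np.round(u).astype(int)
u0=max(u0,100);v0=max(v0,75)
cr=im[v0-75:v0+75,u0-100:u0+100,::-1];print('origin',u0-100,v0-75)
cv2.imwrite('pics/c10.png',cv2.resize(cr,None,fx=4,fy=4,interpolation=cv2.INTER_CUBIC))
E
```

```text
58.0667 [ 0.6383 -0.3082  0.2275] [-0.0345  0.9994  0.0012  0.9994  0.0345  0.0004  0.0004  0.0012 -1.    ] [ 0.6354 -0.226   0.3827]
pred [314.0108 120.773 ]
origin 214 46
```

View pics/c10.png

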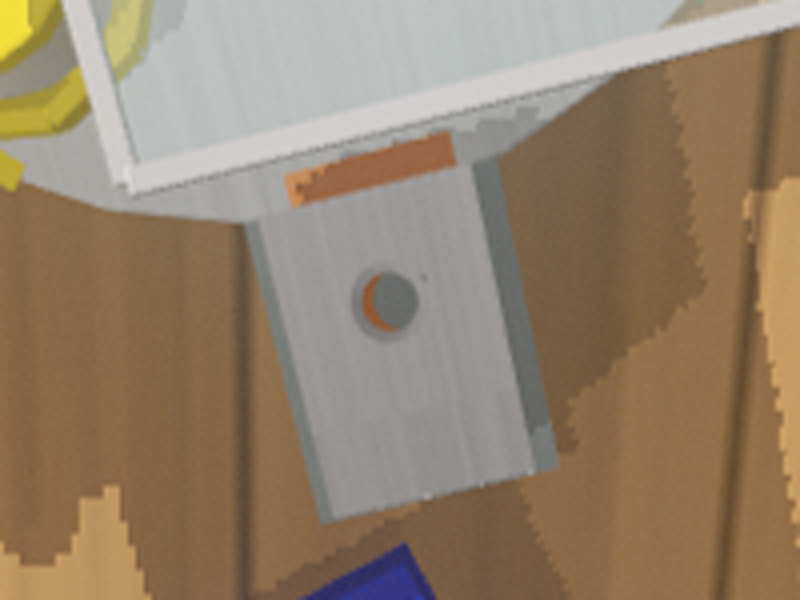

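The crop shows the clevis with its ear hole at crop (386,303), which is image pixel (310.5,121.8). The lug hole sits about 3.5 mm too far to the right, so the carousel overshot by about 1.3° CCW. I'll turn it back by that much.

Request:
servo_tool --increments '[[[1, -0.1, -0.5], [0, 0, 0], 40], [[2, -0.3, -1], [0, 0, 0], 40], [[3, -0.4, -1], [0, 0, 0], 40], [[4, -0.5, -1], [0, 0, 0], 40], [[5.02, -0.66, -1], [0, 0, 0], 40]]'

```text
clock: 58.53
ee_pos: [0.6128, -0.158, 0.2573]
orientation: [[-0.033, 0.999, 0.001], [0.999, 0.033, 0.0], [0.0, 0.001, -1.0]]
force: [0.0, 0.4, 0.6]
grip_width: 0.0401
finger_force: 0.0
```

Request:
servo_tool --increments '[[[0.5, -0.2, 0], [0, 0, 1.2], 40], [[1, -0.4, 0], [0, 0, 2.4], 40], [[1.5, -0.6, 0], [0, 0, 3.6], 40], [[2, -0.7, 0], [0, 0, 4.8], 40], [[2.43, -0.76, 0], [0, 0, 6], 40]]'

```text
clock: 58.95
ee_pos: [0.5872, -0.0861, 0.2571]
orientation: [[0.475, 0.88, 0.0], [0.88, -0.475, 0.001], [0.001, -0.0, -1.0]]
force: [-0.1, 0.6, -0.9]
grip_width: 0.04
finger_force: 0.0
```

Request:
servo_tool --increments '[[[0, 0, 0], [0, 0, 1.2], 40], [[0, 0, 0], [0, 0, 2.4], 40], [[0, 0, 0], [0, 0, 3.6], 40], [[0, 0, 0], [0, 0, 4.8], 40], [[0, 0, 0], [0, 0, 6], 40]]'

```text
clock: 59.37
ee_pos: [0.5877, -0.087, 0.2571]
orientation: [[0.852, 0.524, 0.001], [0.524, -0.852, 0.001], [0.001, -0.0, -1.0]]
force: [0.4, 0.1, -0.0]
grip_width: 0.04
finger_force: 0.0
```

Request:
servo_tool --increments '[[[0, 0, 0], [0, 0, 1.2], 40], [[0, 0, 0], [0, 0, 2.4], 40], [[0, 0, 0], [0, 0, 3.2], 40], [[0, 0, 0], [0, 0, 3.2], 40], [[0, 0, 0], [0, 0, 3.2], 40]]'

```text
clock: 59.78
ee_pos: [0.5876, -0.0873, 0.2568]
orientation: [[0.961, 0.276, 0.0], [0.276, -0.961, 0.0], [0.0, 0.0, -1.0]]
force: [0.8, -0.9, -0.2]
grip_width: 0.04
finger_force: 0.0
```

Request:
servo_tool --increments '[[[0, 0, 0], [0, 0, 0], 40], [[0, 0, 0], [0, 0, 0], 40], [[0, 0, 0], [0, 0, 0], 40], [[0, 0, 0], [0, 0, 0], 40], [[0, 0, 0], [0, 0, 0], 40]]'

```text
clock: 60.2
ee_pos: [0.5876, -0.0879, 0.2568]
orientation: [[0.962, 0.274, 0.0], [0.274, -0.962, 0.0], [0.0, -0.0, -1.0]]
force: [-0.4, 0.6, -0.4]
grip_width: 0.0397
finger_force: 0.0
```

```bash
python3 - <<'E'
from h import *
st=r.get_state();R=st['orientation'];d=np.array([.588,-.086,.1425])-st['ee_pos']
print(st['ee_pos'],np.degrees(np.arctan2(R[1,0],R[0,0])),'shift units',R.T@d/.03,st['q'])
c=r.calibration('wrist');print('ear',onz(c,np.load('ear.npy'),(310.5,121.75),.054))
E
```

```text
[ 0.5876 -0.0879  0.2568] 15.880077013685122 shift units [ 0.0304 -0.0557  3.8086] [-0.6502  0.6346  1.0886  1.7034 -0.6038  1.1821 -0.6937]
ear [ 0.6269 -0.2309  0.054 ]
```

Request:
servo_tool --increments '[[[0.03, -0.05, 0.4], [0, 0, 0], 40], [[0.03, -0.05, 1.2], [0, 0, 0], 40], [[0.03, -0.05, 2], [0, 0, 0], 40], [[0.03, -0.05, 2.6], [0, 0, 0], 40], [[0.03, -0.05, 2.9], [0, 0, 0], 40]]'

```text
clock: 60.62
ee_pos: [0.5864, -0.0854, 0.1665]
orientation: [[0.962, 0.274, -0.004], [0.274, -0.962, 0.001], [-0.004, -0.002, -1.0]]
force: [-1.1, 0.2, 0.2]
grip_width: 0.0398
finger_force: 0.0
```

Request:
servo_tool --increments '[[[0, 0, 0.2], [0, 0, 0], 40], [[0, 0, 0.4], [0, 0, 0], 40], [[0, 0, 0.6], [0, 0, 0], 40], [[0, 0, 0.88], [0, 0, 0], 40], [[0, 0, 0.88], [0, 0, 0], 40]]'

```text
clock: 61.03
ee_pos: [0.5876, -0.0858, 0.1422]
orientation: [[0.962, 0.273, -0.001], [0.273, -0.962, 0.0], [-0.001, -0.001, -1.0]]
force: [-1.3, -0.1, -1.7]
grip_width: 0.0399
finger_force: 0.0
```

Request:
servo_tool --increments '[[[0, 0, 0], [0, 0, 0], 30], [[0, 0, 0], [0, 0, 0], 20], [[0, 0, 0], [0, 0, 0], 8], [[0, 0, 0], [0, 0, 0], 3], [[0, 0, 0], [0, 0, 0], 3]]'

```text
clock: 61.45
ee_pos: [0.5883, -0.0859, 0.144]
orientation: [[0.962, 0.274, 0.001], [0.274, -0.962, 0.001], [0.001, -0.0, -1.0]]
force: [-1.7, 1.2, 6.8]
grip_width: 0.0123
finger_force: 40.6
```

Request:
servo_tool --increments '[[[0, 0, 0], [0, 0, 0.1], 3], [[0, 0, 0], [0, 0, 0.2], 3], [[0, 0, 0], [0, 0, 0.22], 3], [[0, 0, 0], [0, 0, 0.22], 3], [[0, 0, 0], [0, 0, 0.22], 3]]'

```text
clock: 61.87
ee_pos: [0.5883, -0.0859, 0.1439]
orientation: [[0.967, 0.255, 0.001], [0.255, -0.967, 0.001], [0.001, -0.0, -1.0]]
force: [-2.2, 2.2, 6.3]
grip_width: 0.0128
finger_force: 40.6
```

```bash
python3 - <<'E'
from h import *
R=r.get_state()['orientation'];print(np.degrees(np.arctan2(R[1,0],R[0,0])))
E
```

```text
14.772186900328963
```

Request:
servo_tool --increments '[[[0, 0, 0], [0, 0, 0], 15], [[0, 0, 0], [0, 0, 0], 30], [[0, 0, 0], [0, 0, 0], 40], [[0, 0, -0.2], [0, 0, 0], 40], [[0, 0, -0.6], [0, 0, 0], 40]]'

```text
clock: 62.28
ee_pos: [0.5872, -0.086, 0.1608]
orientation: [[0.967, 0.255, -0.002], [0.255, -0.967, 0.0], [-0.002, -0.001, -1.0]]
force: [0.8, 0.3, -0.6]
grip_width: 0.0402
finger_force: 0.0
```

Request:
servo_tool --increments '[[[0, 0, -0.8], [0, 0, 0], 40], [[0, 0, -1.6], [0, 0, 0], 40], [[0, 0, -2.4], [0, 0, 0], 40], [[0, 0, -3.2], [0, 0, 0], 40], [[0, 0, -3.6], [0, 0, 0], 40]]'

```text
clock: 62.7
ee_pos: [0.5891, -0.0872, 0.2732]
orientation: [[0.967, 0.254, 0.004], [0.254, -0.967, -0.001], [0.004, 0.002, -1.0]]
force: [0.3, -0.5, 0.4]
grip_width: 0.0398
finger_force: 0.0
```

Request:
servo_tool --increments '[[[-0.5, 0.5, 0], [0, 0, -1.2], 40], [[-1.1, 1.1, 0], [0, 0, -2.4], 40], [[-1.7, 1.6, 0], [0, 0, -3.6], 40], [[-2.2, 2.2, 0], [0, 0, -4.8], 40], [[-2.78, 2.71, 0], [0, 0, -6], 40]]'

```text
clock: 63.12
ee_pos: [0.5276, -0.1872, 0.2697]
orientation: [[0.706, 0.708, 0.001], [0.708, -0.706, -0.0], [0.0, 0.001, -1.0]]
force: [0.8, -0.3, 0.5]
grip_width: 0.04
finger_force: 0.0
```

Request:
servo_tool --increments '[[[-0.7, 0.2, 0], [0, 0, -1.2], 40], [[-1.5, 0.4, 0], [0, 0, -2.4], 40], [[-2.2, 0.6, 0], [0, 0, -3.6], 40], [[-3, 0.8, 0], [0, 0, -4.8], 40], [[-3.77, 0.96, 0], [0, 0, -6], 40]]'

```text
clock: 63.53
ee_pos: [0.4672, -0.2873, 0.2696]
orientation: [[0.258, 0.966, 0.0], [0.966, -0.258, -0.0], [-0.0, 0.0, -1.0]]
force: [0.1, -0.9, 0.1]
grip_width: 0.0402
finger_force: 0.0
```

Request:
servo_tool --increments '[[[-0.8, -0.2, 0], [0, 0, -1], 40], [[-1.6, -0.4, 0], [0, 0, -2], 40], [[-2.4, -0.6, 0], [0, 0, -3.05], 40], [[-3.2, -0.75, 0], [0, 0, -3.05], 40], [[-3.72, -0.85, 0], [0, 0, -3.05], 40]]'

```text
clock: 63.95
ee_pos: [0.412, -0.3896, 0.2699]
orientation: [[0.002, 1.0, 0.0], [1.0, -0.002, -0.001], [-0.001, 0.0, -1.0]]
force: [0.3, -0.2, 0.5]
grip_width: 0.0401
finger_force: 0.0
```

Request:
servo_tool --increments '[[[0, 0, 0], [0, 0, 0], 40], [[0, 0, 0], [0, 0, 0], 40], [[0, 0, 0], [0, 0, 0], 40], [[0, 0, 0], [0, 0, 0], 40], [[0, 0, 0], [0, 0, 0], 40]]'

```text
clock: 64.37
ee_pos: [0.415, -0.386, 0.2692]
orientation: [[-0.002, 1.0, 0.0], [1.0, 0.002, 0.001], [0.001, 0.0, -1.0]]
force: [0.2, -0.8, -0.0]
grip_width: 0.0404
finger_force: 0.0
```

```bash
python3 - <<'E'
from h import *
im,c,P,st=grab('wrist','pin');print(st['clock'],st['ee_pos'],st['orientation'].ravel(),P[:3,3])
h=cv2.cvtColor(im,cv2.COLOR_RGB2HSV)
m=cv2.inRange(h,(6,190,150),(16,255,255))
n,l,s,ce=cv2.connectedComponentsWithStats(m)
for i in range(1,n):
    if s[i,4]>200: print(s[i].tolist(),ce[i],onz(c,P,ce[i],.089),onz(c,P,ce[i],.089-.0))
E
```

```text
64.3667 [ 0.415  -0.386   0.2692] [-0.0022  1.      0.0001  1.      0.0022  0.0005  0.0005  0.0001 -1.    ] [ 0.4149 -0.3037  0.4245]
[173, 0, 36, 28, 738] [190.5881  12.1247] [ 0.3119 -0.2263  0.089 ] [ 0.3119 -0.2263  0.089 ]
[315, 124, 22, 23, 362] [325.6851 135.3729] [ 0.4187 -0.3196  0.089 ] [ 0.4187 -0.3196  0.089 ]
```

Request:
servo_tool --increments '[[[0.6, 0.12, 0], [0, 0, 0], 40], [[1.2, 0.12, 0.5], [0, 0, 0], 40], [[1.9, 0.12, 1.3], [0, 0, 0], 40], [[2.21, 0.12, 2.3], [0, 0, 0], 40], [[2.21, 0.12, 3], [0, 0, 0], 40]]'

```text
clock: 64.83
ee_pos: [0.4182, -0.3168, 0.1773]
orientation: [[-0.004, 1.0, -0.001], [1.0, 0.004, 0.003], [0.003, -0.001, -1.0]]
force: [0.2, -0.2, 0.7]
grip_width: 0.0398
finger_force: 0.0
```

Request:
servo_tool --increments '[[[0, 0, 0.7], [0, 0, 0], 40], [[0, 0, 1.5], [0, 0, 0], 40], [[0, 0, 2.3], [0, 0, 0], 40], [[0, 0, 3.0], [0, 0, 0], 40], [[0, 0, 3.6], [0, 0, 0], 40]]'

```text
clock: 65.25
ee_pos: [0.4178, -0.3199, 0.0698]
orientation: [[-0.001, 1.0, -0.001], [1.0, 0.001, 0.001], [0.001, -0.001, -1.0]]
force: [0.3, 0.3, -0.5]
grip_width: 0.0399
finger_force: 0.0
```

Request:
servo_tool --increments '[[[0, 0, 0], [0, 0, 0], 40], [[0, 0, 0.1], [0, 0, 0], 40], [[0, 0, 0.2], [0, 0, 0], 40], [[0, 0, 0.24], [0, 0, 0], 40], [[0, 0, 0.24], [0, 0, 0], 40]]'

```text
clock: 65.67
ee_pos: [0.4183, -0.321, 0.0648]
orientation: [[-0.001, 1.0, 0.001], [1.0, 0.001, -0.001], [-0.001, 0.001, -1.0]]
force: [0.1, 0.9, -0.2]
grip_width: 0.04
finger_force: 0.0
```

Request:
servo_tool --increments '[[[0, 0, 0], [0, 0, 0], 30], [[0, 0, 0], [0, 0, 0], 20], [[0, 0, 0], [0, 0, 0], 10], [[0, 0, 0], [0, 0, 0], 8], [[0, 0, 0], [0, 0, 0], 8]]' --force 70

```text
clock: 66.08
ee_pos: [0.4182, -0.321, 0.0649]
orientation: [[-0.0, 1.0, 0.001], [1.0, 0.0, -0.0], [-0.0, 0.001, -1.0]]
force: [-0.7, 1.4, 4.9]
grip_width: 0.0177
finger_force: 68.2
```

Request:
servo_tool --increments '[[[0, 0, -0.3], [0, 0, 0], 8], [[0, 0, -0.8], [0, 0, 0], 8], [[0, 0, -1.6], [0, 0, 0], 8], [[0, 0, -2.5], [0, 0, 0], 8], [[0, 0, -3.5], [0, 0, 0], 8]]'

```text
clock: 66.5
ee_pos: [0.4169, -0.3204, 0.1702]
orientation: [[0.0, 1.0, -0.001], [1.0, -0.0, 0.001], [0.001, -0.001, -1.0]]
force: [1.7, 0.3, -0.4]
grip_width: 0.017
finger_force: 68.8
```

Request:
servo_tool --increments '[[[0.2, 0.5, -0.5], [0, 0, 0], 8], [[0.5, 1.2, -1], [0, 0, 0], 8], [[0.8, 2, -1], [0, 0, 0], 8], [[1.2, 2.8, -1], [0, 0, 0], 8], [[1.5, 3.5, -1], [0, 0, 0], 8]]'

```text
clock: 66.92
ee_pos: [0.5243, -0.2745, 0.2001]
orientation: [[-0.001, 1.0, 0.001], [1.0, 0.001, 0.0], [0.0, 0.001, -1.0]]
force: [0.8, 0.7, -0.8]
grip_width: 0.0175
finger_force: 68.8
```

Request:
servo_tool --increments '[[[0.3, 0.7, 0], [0, 0, 0], 8], [[0.6, 1.4, 0], [0, 0, 0], 8], [[0.9, 2.2, 0], [0, 0, 0], 8], [[1.3, 3, 0], [0, 0, 0], 8], [[1.46, 3.46, 0], [0, 0, 0], 8]]'

```text
clock: 67.33
ee_pos: [0.6291, -0.2291, 0.1994]
orientation: [[-0.003, 1.0, 0.001], [1.0, 0.003, 0.001], [0.001, 0.001, -1.0]]
force: [-0.2, 0.4, -0.5]
grip_width: 0.0169
finger_force: 68.8
```

Request:
servo_tool --increments '[[[0, 0, 0], [0, 0, 0], 8], [[0, 0, 0], [0, 0, 0], 8], [[0, 0, 0], [0, 0, 0], 8], [[0, 0, 0], [0, 0, 0], 8], [[0, 0, 0], [0, 0, 0], 8]]'

```text
clock: 67.75
ee_pos: [0.6255, -0.2328, 0.1995]
orientation: [[0.002, 1.0, -0.0], [1.0, -0.002, -0.0], [-0.0, -0.0, -1.0]]
force: [-0.5, -0.2, -0.8]
grip_width: 0.0173
finger_force: 68.8
```

```bash
python3 - <<'E'
from h import *
im,c,P,st=grab('wrist','held');t=st['ee_pos'];print(st['clock'],t,st['orientation'].ravel(),st['grip_width'])
h=cv2.cvtColor(im,cv2.COLOR_RGB2HSV)
m=cv2.inRange(h,(6,190,120),(16,255,255));m[:200]=0
n,l,s,ce=cv2.connectedComponentsWithStats(m)
for i in range(1,n):
    if s[i,4]>200: print(s[i].tolist(),ce[i],onz(c,P,ce[i],t[2]+.024))
print('axis point top/bottom',proj(c,P,t+[0,0,.024]),proj(c,P,t+[0,0,-.06]))
x,y=320,290
cv2.imwrite('pics/c11.png',cv2.resize(im[220:400,220:420,::-1],None,fx=3,fy=3))
E
```

```text
67.75 [ 0.6255 -0.2328  0.1995] [ 0.0016  1.     -0.0001  1.     -0.0016 -0.0002 -0.0002 -0.0001 -1.    ] 0.017273909550596652
[299, 281, 44, 77, 2746] [321.1963 320.693 ] [ 0.6256 -0.2282  0.2235]
axis point top/bottom [321.0727 330.7943] [321.1805 256.4424]
```

View pics/c11.png

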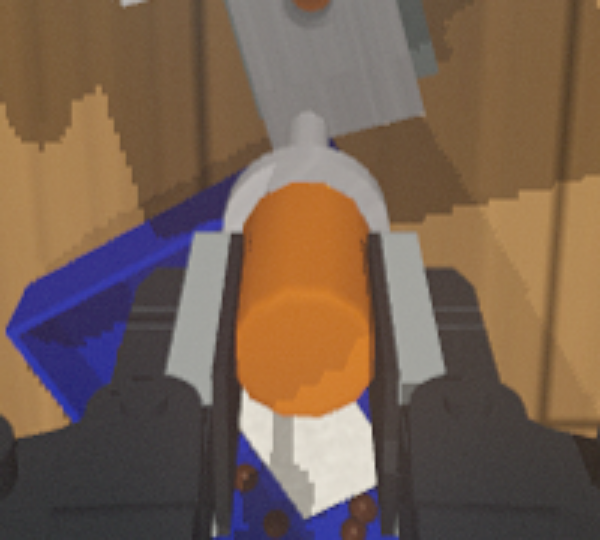

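Request:
servo_tool --increments '[[[0.05, 0.06, 0.5], [0, 0, 0], 8], [[0.05, 0.06, 1.2], [0, 0, 0], 8], [[0.05, 0.06, 1.9], [0, 0, 0], 8], [[0.05, 0.06, 2.4], [0, 0, 0], 8], [[0.05, 0.06, 2.5], [0, 0, 0], 8]]'

```text
clock: 68.22
ee_pos: [0.6262, -0.2293, 0.1202]
orientation: [[-0.0, 1.0, -0.005], [1.0, 0.0, 0.002], [0.002, -0.005, -1.0]]
force: [-0.9, 0.5, -0.7]
grip_width: 0.0174
finger_force: 68.8
```

Request:
servo_tool --increments '[[[0, 0, 0], [0, 0, 0], 8], [[0, 0, 0], [0, 0, 0], 8], [[0, 0, 0.1], [0, 0, 0], 8], [[0, 0, 0.2], [0, 0, 0], 8], [[0, 0, 0.3], [0, 0, 0], 8]]'

```text
clock: 68.63
ee_pos: [0.6288, -0.2306, 0.1157]
orientation: [[-0.0, 1.0, 0.001], [1.0, 0.0, -0.0], [-0.0, 0.001, -1.0]]
force: [0.3, -0.5, -1.2]
grip_width: 0.0173
finger_force: 68.8
```

Request:
servo_tool --increments '[[[0, 0, 0.07], [0, 0, 0], 8], [[0, 0, 0.14], [0, 0, 0], 8], [[0, 0, 0.2], [0, 0, 0], 8], [[0, 0, 0.27], [0, 0, 0], 8], [[0, 0, 0.33], [0, 0, 0], 8]]'

```text
clock: 69.05
ee_pos: [0.6282, -0.2305, 0.105]
orientation: [[-0.0, 1.0, -0.0], [1.0, 0.0, -0.0], [-0.0, -0.0, -1.0]]
force: [0.1, 0.1, -0.8]
grip_width: 0.0174
finger_force: 68.8
```

Request:
servo_tool --increments '[[[0, -0.02, 0.1], [0, 0, 0], 8], [[0, -0.03, 0.2], [0, 0, 0], 8], [[0, -0.03, 0.3], [0, 0, 0], 8], [[0, -0.03, 0.4], [0, 0, 0], 8], [[0, -0.03, 0.5], [0, 0, 0], 8]]'

```text
clock: 69.47
ee_pos: [0.6274, -0.2304, 0.0898]
orientation: [[-0.0, 1.0, -0.0], [1.0, 0.0, 0.0], [0.0, -0.0, -1.0]]
force: [-0.8, 0.0, -1.2]
grip_width: 0.0175
finger_force: 68.8
```

Request:
servo_tool --increments '[[[0, 0, 0.08], [0, 0, 0], 8], [[0, 0, 0.16], [0, 0, 0], 8], [[0, 0, 0.24], [0, 0, 0], 8], [[0, 0, 0.32], [0, 0, 0], 8], [[0, 0, 0.4], [0, 0, 0], 8]]'

```text
clock: 69.88
ee_pos: [0.6274, -0.2305, 0.078]
orientation: [[-0.0, 1.0, 0.0], [1.0, 0.0, -0.0], [-0.0, 0.0, -1.0]]
force: [-0.9, -0.1, -1.0]
grip_width: 0.0173
finger_force: 68.8
```

Tip is through the lug with no resistance. I'll push it home slowly.

Request:
servo_tool --increments '[[[0, 0, 0.06], [0, 0, 0], 8], [[0, 0, 0.12], [0, 0, 0], 8], [[0, 0, 0.18], [0, 0, 0], 8], [[0, 0, 0.24], [0, 0, 0], 8], [[0, 0, 0.28], [0, 0, 0], 8]]'

```text
clock: 70.3
ee_pos: [0.6274, -0.2304, 0.0696]
orientation: [[-0.0, 1.0, -0.0], [1.0, 0.0, 0.0], [0.0, -0.0, -1.0]]
force: [-0.7, -0.6, -0.1]
grip_width: 0.0176
finger_force: 68.8
```

Request:
servo_tool --increments '[[[0, 0, 0.02], [0, 0, 0], 8], [[0, 0, 0.03], [0, 0, 0], 8], [[0, 0, 0.04], [0, 0, 0], 8], [[0, 0, 0.05], [0, 0, 0], 8], [[0, 0, 0.05], [0, 0, 0], 8]]'

```text
clock: 70.72
ee_pos: [0.6274, -0.2305, 0.0689]
orientation: [[-0.0, 1.0, 0.0], [1.0, 0.0, 0.0], [0.0, 0.0, -1.0]]
force: [-2.6, 0.6, 4.8]
grip_width: 0.0175
finger_force: 69.5
```

Request:
servo_tool --increments '[[[0, 0, 0], [0, 0, 0], 25], [[0, 0, 0], [0, 0, 0], 40], [[0, 0, 0], [0, 0, 0], 40], [[0, 0, -0.3], [0, 0, 0], 40], [[0, 0, -1], [0, 0, 0], 40]]'

```text
clock: 71.13
ee_pos: [0.6256, -0.2295, 0.0964]
orientation: [[-0.0, 1.0, -0.005], [1.0, 0.0, 0.002], [0.002, -0.005, -1.0]]
force: [0.2, 1.0, -0.2]
grip_width: 0.0398
finger_force: 0.0
```

Request:
servo_tool --increments '[[[0, 0, -0.8], [0, 0, 0], 40], [[0, 0, -1.8], [0, 0, 0], 40], [[0, 0, -2.8], [0, 0, 0], 40], [[0, 0, -3.8], [0, 0, 0], 40], [[0, 0, -4.8], [0, 0, 0], 40]]'

```text
clock: 71.55
ee_pos: [0.6272, -0.2306, 0.2445]
orientation: [[0.0, 1.0, 0.0], [1.0, -0.0, -0.0], [-0.0, 0.0, -1.0]]
force: [0.2, -0.1, -0.0]
grip_width: 0.0401
finger_force: 0.0
```

Request:
servo_tool --increments '[[[-0.8, 0, 0], [0, 0, 0], 40], [[-1.6, 0, 0], [0, 0, 0], 40], [[-2.4, 0, 0], [0, 0, 0], 40], [[-2.7, 0, 0], [0, 0, 0], 40], [[-2.7, 0, 0], [0, 0, 0], 40]]'

```text
clock: 71.97
ee_pos: [0.6261, -0.3146, 0.2428]
orientation: [[0.004, 1.0, -0.0], [1.0, -0.004, -0.002], [-0.002, -0.0, -1.0]]
force: [-0.7, -0.0, -0.1]
grip_width: 0.04
finger_force: 0.0
```

Request:
servo_tool --increments '[[[0, 0, 0], [0, 0, 0], 40], [[0, 0, 0], [0, 0, 0], 40], [[0, 0, 0], [0, 0, 0], 40], [[0, 0, 0], [0, 0, 0], 40], [[0, 0, 0], [0, 0, 0], 40]]'

```text
clock: 72.38
ee_pos: [0.6278, -0.3103, 0.2423]
orientation: [[-0.002, 1.0, 0.0], [1.0, 0.002, 0.0], [0.0, 0.0, -1.0]]
force: [-0.2, -0.8, -0.0]
grip_width: 0.0401
finger_force: 0.0
```

```bash
python3 - <<'E'
from h import *
im,c,P,st=grab('wrist','fin');print(st['clock'],st['ee_pos'],st['force'])
h=cv2.cvtColor(im,cv2.COLOR_RGB2HSV)
def comps(m,a=150):
    n,l,s,ce=cv2.connectedComponentsWithStats(m);return [(s[i].tolist(),ce[i]) for i in range(1,n) if s[i,4]>a]
for s,u in comps(cv2.inRange(h,(6,190,120),(16,255,255))): print('orange',s,onz(c,P,u,.093))
im,c,P,_=grab('side','finside')
ax=np.array([.588,-.086])
for k in ['red','yellow','green','blue']:
    for b in blobs(im,k,60,smin=110,vmin=50): print(k,b,onz(c,P,b[0],.085)[:2])
dirs=dict(yellow=-75+... if 0 else 0) if 0 else None
for k,a in dict(green=15-135+180-0,yellow=15+180+45,blue=0,red=0).items(): pass
E
```

```text
72.3833 [ 0.6278 -0.3103  0.2423] [-0.2249 -0.812  -0.014 ]
orange [310, 115, 24, 15, 151] [ 0.6289 -0.2331  0.093 ]
red (array([209.8, 208. ]), [200, 199, 15, 16, 80]) [0.3959 0.3157]
red (array([326.4, 269. ]), [311, 251, 32, 36, 574]) [ 0.4889 -0.0636]
yellow (array([375.4, 293.9]), [359, 274, 32, 41, 715]) [ 0.521  -0.1872]
blue (array([253.8, 125.2]), [235, 113, 39, 27, 518]) [0.764  0.6972]
blue (array([138.4, 165.4]), [129, 153, 17, 24, 277]) [0.3307 0.6619]
blue (array([355.3, 234.4]), [348, 226, 16, 17, 189]) [ 0.6235 -0.0083]
blue (array([489. , 358.4]), [434, 319, 104, 81, 4290]) [ 0.5695 -0.4313]
blue (array([592.5, 447.5]), [561, 412, 79, 68, 3109]) [ 0.5543 -0.6259]
```

```bash
python3 - <<'E'
from h import *
ax=np.array([.588,-.086]);L=15+180
ang=dict(red=L-45,blue=L-135,green=L+135,yellow=L+45)
for n in('scene','side'):
    im,c,P,_=grab(n,'f'+n);h=cv2.cvtColor(im,cv2.COLOR_RGB2HSV)
    for k,a in ang.items():
        m=0
        for lo,hi in HUE[k]: m=m|cv2.inRange(h,(max(lo-3,0),60,40),(min(hi+4,180),255,255))
        b=ax+.092*np.array([np.cos(np.radians(a)),np.sin(np.radians(a))])
        u=proj(c,P,[*b,.080]);kt=proj(c,P,[*b,.106]);mm=np.zeros_like(m);cv2.circle(mm,tuple(np.int32(u)),22,255,-1)
        nn,l,s,ce=cv2.connectedComponentsWithStats(m&mm)
        if nn>1:
            i=1+np.argmax(s[1:,4]);print(n,k,'pred lid',u.round(1),'top',kt.round(1),'blob',s[i].tolist(),ce[i].round(1))
        else: print(n,k,'none',u)
E
```

```text
scene red pred lid [302.7 242.5] top [302.3 234.7] blob [290, 242, 31, 23, 364] [303.7 251.5]
scene blue pred lid [304.  280.1] top [303.6 272.3] blob [290, 270, 30, 33, 512] [304.6 285.3]
scene green pred lid [248.1 282.6] top [247.  274.8] blob [235, 274, 30, 31, 467] [248.7 287.5]
scene yellow pred lid [250.4 244.8] top [249.4 237. ] blob [235, 245, 33, 22, 358] [251.2 253.4]
side red pred lid [326.6 261.7] top [326.7 252.9] blob [311, 250, 32, 34, 563] [326.2 266.4]
side blue pred lid [357.9 234. ] top [358.4 225.5] blob [347, 225, 19, 19, 243] [355.1 234.3]
side green pred lid [404.7 254.5] top [406.1 245.8] blob [389, 244, 28, 23, 359] [404.3 255.7]
side yellow pred lid [375.4 285.6] top [376.4 276.7] blob [359, 274, 33, 33, 625] [375.4 289.2]
```

```bash
python3 -c "
from bench import r
print(r.finish_job())"
```

```text
the job is handed in; nothing more can be done
None
```

I handed the job in at about 73 s on the robot clock: all four canisters are in the bays of their own colours and the lock pin is down through the clevis, seated on the ear; no verdict came back.

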